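# Index a ring under the ring press and give it its first squeeze

### The job

Take the copper ring from the steel block and set it flat and fully home in the brass-lined pocket of the ring press's die plate. Turn the plate, click by click, until that pocket has clicked in under the white foot and stays there by itself, then push the lever down so that the foot gives the ring a light, steady squeeze of 10 to 20 newtons, and let the lever come back up. Do not squeeze the ring harder than that, handle the plate and its knob with a light grip, and leave the rest of the bench as it is.

Things in the scene. Friction and masses are not known exactly. Their poses are not given: they have to be found in the camera images.
- ring_press: Ring press bolted to the bench: grey base 250x172 mm. Origin on the die plate's upright turning axis at bench height; z up, -x toward its front edge, lever along its -y side. The steel die plate (round, 154 mm, 8 pockets 45 deg apart on a 56 mm radius, top face 42 mm above the bench) turns on it either way without end.
- brass_pocket (a point): Centre of the mouth of the brass-lined pocket, level with the plate's top face; moves with the plate. Largest of the 8 pockets and the only one the ring fits: 26 mm wide, 5.5 mm deep, 1.2 mm bevelled rim, flat floor. At the start 2 to 4 clicks (rarely a half more or less) from the foot, one way or the other.
- knob_grip (a point): Middle of the plate's black octagonal knob, on the turning axis, 77 mm above the bench: 38 mm across flats, its sides 64 to 89 mm above the bench. One pair of flats faces the brass pocket, so the same grip fits again after each click. 20 to 25 N of grip is enough; fingers and plate together must stay below 70 N (both fingers counted).
- press_point (a point): Fixed point at the height of the plate's top face straight below the foot, 56 mm to the press's -y side of the turning axis. A sprung ball under the plate clicks into a notch when a pocket's centre is here (8 notches, 45 deg apart); about 0.3 to 0.4 N m turns it over the hump, past half way it snaps on.
- handle_top (a point): Top of the black lever handle (a lying grip 25 mm thick, 60 mm long, along the lever) at its middle, about 97 mm above the bench at rest; the point to push straight down on with shut fingers. 240 mm from the hinge.
- press_lever: Sprung steel lever, hinged at the press's rear (origin on the hinge, 70 mm up); the white foot (29 mm disc) hangs 124 mm from the hinge on a screw left at a different height each time: it meets a seated ring after 14 to 26 mm of travel at the handle. The spring takes 3 to 5 N at the handle; each newton more gives 1.9 N on the ring. Force must not pass 28 N there.
- ring_band: The work: plain copper ring band, 24 mm outside, 20 mm inside, 10 mm high, lying flat, axis z; origin at the centre of its underside. 14 to 28 g. Seated it stands 4.5 mm above the plate.
- steel_block: Polished steel bench block 64x64x20 mm that carries the ring at first; fixed; origin at the centre of its underside.
- lighter: Green lighter 25x76x13 mm lying on the bench; leave alone.
- tweezers: Steel tweezers 126 mm long lying on the bench; leave alone.
- pencil: Green pencil 123 mm long lying on the bench; leave alone.

How it is judged:
On the way, in this order (a step that is already met when the one before it is completed fails the run):
1. the ring stands flat and fully home in the brass-lined pocket, let go (horizontal distance between ring_band and brass_pocket below 0.003 m and z of ring_band in the frame of brass_pocket below -0.0035 m and angle between ring_band's own z axis and vertical below 0.1 rad and contact force between the fingers and ring_band below 0.1 N), for 0.2 s.
2. the pocket with the ring in it has clicked in under the foot and stays there, the plate let go (horizontal distance between ring_band and brass_pocket below 0.003 m and z of ring_band in the frame of brass_pocket below -0.0035 m and angle between ring_band's own z axis and vertical below 0.1 rad and horizontal distance between ring_band and press_point below 0.005 m and horizontal distance between brass_pocket and press_point below 0.004 m and contact force between the fingers and ring_press below 0.1 N), for 0.3 s.
3. the foot squeezes the ring steadily with over 7 N (contact force between press_lever and ring_band above 7 N and horizontal distance between ring_band and press_point below 0.005 m and horizontal distance between brass_pocket and press_point below 0.004 m), for 0.3 s.
At the end, for the whole second after the job is handed in: the ring lies flat (0.1 rad) and still in the brass-lined pocket, within 3 mm of its centre, underside over 3.5 mm below the plate's top; pocket within 4 mm and ring within 5 mm of the point under the foot; lever off the ring and up (handle top over 88 mm above the bench) (horizontal distance between ring_band and brass_pocket below 0.003 m and z of ring_band in the frame of brass_pocket below -0.0035 m and angle between ring_band's own z axis and vertical below 0.1 rad and horizontal distance between ring_band and press_point below 0.005 m and horizontal distance between brass_pocket and press_point below 0.004 m and contact force between press_lever and ring_band below 0.1 N and height (world z) of handle_top above 0.088 m and linear speed of ring_band below 0.05 m/s); the robot touches nothing.
It fails at once if the ring is squeezed by the foot with over 28 N (contact force between press_lever and ring_band above 28 N).
It fails at once if the robot grips or pushes the die plate, its knob or another part of the press with over 70 N (contact force between the fingers and ring_press above 70 N).
It fails at once if the lighter, the tweezers or the pencil is moved by over 3 cm (distance of any of lighter, tweezers, pencil from where it was at the start of the episode above 0.03 m).
It also fails if it takes over 72 s, if anything falls off the work surface, if the arm or the gripper's body presses on something with over 40 N, if the wrist force passes 120 N, or if a joint passes its speed limit or range.

### The arm

A 6-joint arm with a two-finger parallel gripper is mounted at the origin on a cart in front of the work surface, level with it; the furniture and walls round the work are solid. World frame = base frame: x ahead of the robot, y to its left, z up, the work surface at z = 0. Lengths are in m, angles in rad, forces in N, time in s.
With the tool pointing down it reaches from about 0.35 to 0.975 m from the base axis. Payload 17.4 kg.
Tool frame: the origin (TCP) lies at the centre of the arm's flange, where the gripper is bolted on; the fingertips stand 173 mm ahead of it and the grasp point (between the pads) lies 155 mm ahead of it; z points along the fingers, y is the direction in which the jaws open and shut (so a half turn about z gives the same grasp; the last joint's range is limited). The gripper opens to 85 mm and grips with 20 to 120 N. Pads are 22 mm wide; open, the fingers measure 114 mm over their backs; the gripper's body (76 mm by 85 mm) begins 54 mm behind the grasp point. The pads swing forward as they close: fully open they stand 13 mm farther back than shut.
Start: joints at [1.25, 0.116, 1.442, -0, 1.584, -0.038], TCP at [0.188, 0.648, 0.405] pointing down, gripper open.
Joint ranges: [-2.83, 2.83], [-0.83, 2.19], [0.07, 2.5], [-1.14, 4.28], [0.01, 3], [-2.97, 2.97]. Speed limits (rad/s): [1.89, 1.89, 2.22, 3.14, 3.14, 3.14].

### API

Orientations are given as a unit quaternion [w, x, y, z].
In Python, from plant import sensors, cams, env, spot_in gives the robot as it stands.
- The arm moves only by the tool arm_command, never from a script. Its argument "deltas" is a list of rows, each an object with "twist": the turn, a rotation vector about the tool's x, y, z in rad, a list of three; "delta_pos": the shift along the tool's x, y, z in m, a list of three; "jaw": the finger opening in m, from 0 to 0.0854. In form: [{"twist": [rx, ry, rz], "delta_pos": [tx, ty, tz], "jaw": jaw}, ...]. A call has 1 to 12 rows; each row is the pose to reach, as a shift and turn from the pose commanded when the call began, along the tool's axes at that moment; what a row does not reach only later rows make up. A row lasts 1/8 s, in which the tool goes at most 62.5 mm and 10.7 degrees, less where a joint would pass 70% of its speed; a pose out of reach is approached as far as the arm can. A call with a gripper value outside its range is refused whole. The fingers move at their own pace and stop on an object; "grip_force" is the grip in N (left out, the last holds). Time passes only in rows, so rows that repeat a pose let the fingers close. It gives the time, the measured TCP pose, the force and the opening at its end, in the units of the state.
- sensors.observe(): the state, without advancing time (a new reading comes with each control period).
- cams.camera(name): name is "scene" or "top"; returns a dict with "frame" (384x512x3 uint8, red, green, blue), "fx", "fy", "cx", "cy" (pixels), "extrinsics" (4x4, takes a point from camera to world coordinates). Camera axes: x right, y down, z forward; pixel columns grow to the right and rows downward; lengths in m; the calibration is good to about 2 mm. A picture is of the moment at which its call begins. There is no depth.
- env.close_job(): hands the job in, once; it reports no verdict.
Trained networks look in a picture, given as the dict that the camera call returned (one of the last four; its "shot" number tells which), for a name from the list of things; names that differ only in an ending like _2 or _b are one class to them, and where a whole thing is asked for, a point or a joint stands for the part that bears it (a point fixed in the world has none). Each returns a list of dicts, best first, with "p" (0 to 1); they miss things now and then, are a little off and sometimes report something else, mostly with a low value. They report only what shows in the picture. A call takes as long as a camera call.
- spot_in(thing, picture): "bbox" ([left, top, right, bottom] in pixels, round what is visible of it).
The state is a dict: "t": time; "joint_positions": joint angles; "joint_vel": joint speeds; "joint_torque": joint torques, N m; "tool_pos": TCP position; "tool_rot": TCP orientation; "wrist_force": force on the tool from outside, world axes, zero at the start; "torque": the same for the moment, N m; "grip_width": opening from 0.0 (shut) to 1.0 (fully open).
Only numpy, scipy, OpenCV 4.12 (cv2) and the standard library are available. Lean on these libraries where they do the work, as an engineer would, in place of code of your own. Each camera call takes 0.05 s, during which the arm holds its last target.

## Working session

There is one attempt and no reset: what is moved stays moved. The work goes in short steps, Python scripts to look and compute and a tool call to move; the robot and the scene stay as the last step left them, time stands still between calls to the robot, and variables do not carry over. Pictures are saved under pics/ and viewed, and the job is handed in when it is done.

Besides the shell and the picture viewer there is one more tool, called after "Request:" by a JSON object that holds its "method" and its "body". arm_command: Moves the arm, as the interface text tells. Its arguments: {"type":"object","properties":{"deltas":{"type":"array"},"grip_force":{"type":"number"}},"required":["deltas"]}

```bash
ls; mkdir -p pics
cat > h.py <<'E'
import numpy as np, cv2
from plant import sensors, cams, env, spot_in
def save(p,name):
    cv2.imwrite(f'pics/{name}.png',p['frame'][:,:,::-1])
def ray(p,u,v,z):
    E=np.array(p['extrinsics']);d=E[:3,:3]@np.array([(u-p['cx'])/p['fx'],(v-p['cy'])/p['fy'],1]);o=E[:3,3]
    return o+d*(z-o[2])/d[2]
def proj(p,X):
    E=np.array(p['extrinsics']);c=E[:3,:3].T@(np.array(X)-E[:3,3]);return np.array([p['fx']*c[0]/c[2]+p['cx'],p['fy']*c[1]/c[2]+p['cy']])
E
python3 - <<'E'
from h import *
s=sensors.observe();print(s)
for n in ['top','scene']:
    p=cams.camera(n);save(p,n+'0');print(n,p['fx'],p['cx'],p['cy'],np.round(p['extrinsics'],3).tolist())
    for t in ['ring_band','brass_pocket','knob_grip','handle_top','steel_block','ring_press','press_lever']:
        print(t,[(np.round(r['bbox'],1).tolist(),round(r['p'],2)) for r in spot_in(t,p)[:2]])
E
```

```text
pics
{'t': 0.0, 'joint_positions': array([ 1.25021606e+00,  1.16491947e-01,  1.44222149e+00,  1.43333200e-05,
        1.58402494e+00, -3.77746613e-02]), 'joint_vel': array([ 2.15357650e-05,  4.25144534e-04, -1.35140124e-03, -1.47944798e-03,
       -4.27066976e-04, -1.12067958e-03]), 'joint_torque': array([ 7.66161884e-04, -7.31997943e+01, -6.32488275e+01, -6.09663743e-05,
        6.41286009e-03, -1.25310121e-04]), 'tool_pos': array([0.18835533, 0.64820559, 0.40398523]), 'tool_rot': array([-1.09146800e-04,  1.40931944e-01,  9.90019121e-01, -5.62412693e-04]), 'wrist_force': array([ 0.49203128, -0.85950677,  0.14614204]), 'torque': array([-0.01690043,  0.00713619,  0.01061077]), 'grip_width': 0.9995397269423947}
top 442.16626497583934 251.5731861508482 192.59227686712416 [[0.022, -0.984, 0.175, 0.382], [-1.0, -0.023, -0.001, 0.202], [0.005, -0.175, -0.985, 1.066], [0.0, 0.0, 0.0, 1.0]]
ring_band []
brass_pocket [([316.1, 118.7, 339.3, 240.8], 0.71), ([272.3, 151.6, 336.2, 215.9], 0.7)]
knob_grip [([265.7, 152.2, 335.1, 216.9], 0.97)]
handle_top [([319.3, 121.6, 340.1, 239.3], 0.76)]
steel_block [([179.0, 215.5, 205.8, 247.0], 0.89)]
ring_press [([261.9, 120.6, 343.4, 238.9], 0.62)]
press_lever [([317.7, 121.5, 340.7, 239.2], 0.84)]
scene 349.05568978034785 253.8289555235457 185.7458162769327 [[0.617, -0.591, 0.52, 0.099], [-0.787, -0.462, 0.408, -0.171], [-0.001, -0.661, -0.751, 0.717], [0.0, 0.0, 0.0, 1.0]]
ring_band []
brass_pocket [([267.4, 177.2, 326.9, 230.9], 0.82)]
knob_grip [([266.7, 178.7, 325.2, 231.3], 0.7)]
handle_top [([269.5, 178.6, 326.4, 227.9], 0.2)]
steel_block [([176.0, 177.2, 208.5, 205.7], 0.79)]
ring_press [([248.7, 162.0, 351.0, 257.8], 0.65)]
press_lever [([286.0, 166.6, 347.9, 244.8], 0.76)]
```

Run:
```python
import cv2
for n,(a,b,c,d) in {'top':(170,100,350,250),'scene':(165,150,365,265)}.items():
    f=cv2.imread(f'pics/{n}0.png');k=4
    cv2.imwrite(f'pics/{n}0z.png',cv2.resize(f[b:d,a:c],None,fx=k,fy=k,interpolation=cv2.INTER_CUBIC))
```

```text
(no output)
```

View pics/top0.png

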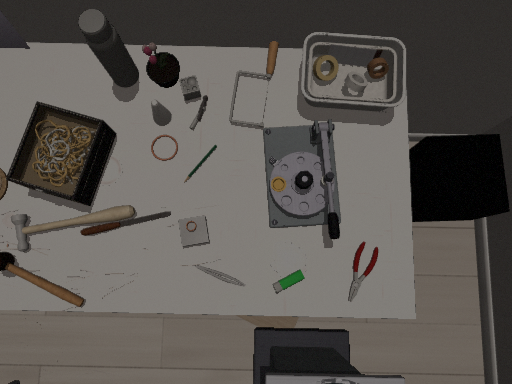

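View pics/top0z.png

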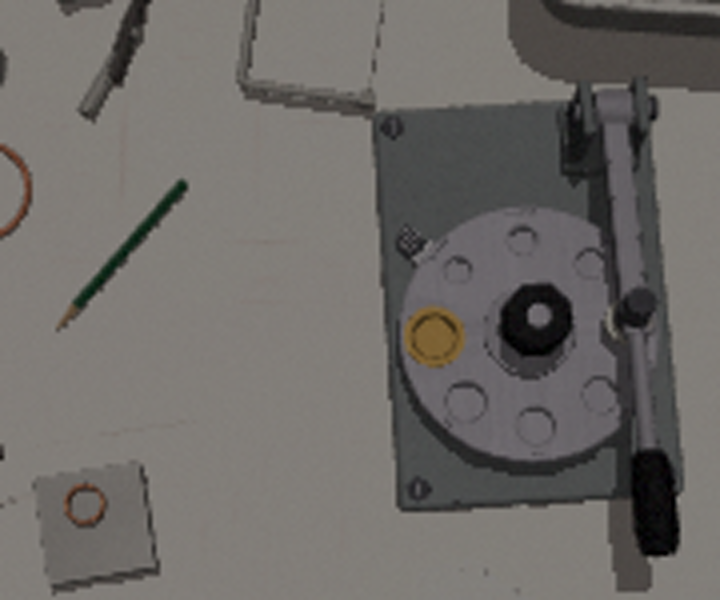

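View pics/scene0z.png

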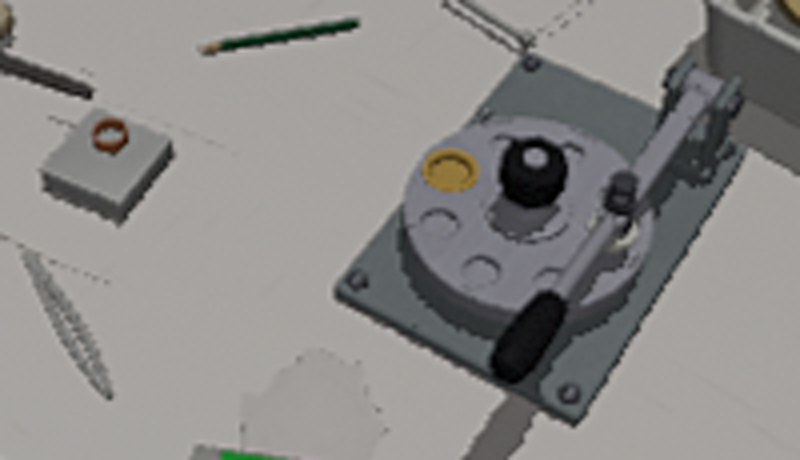

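View pics/scene0.png

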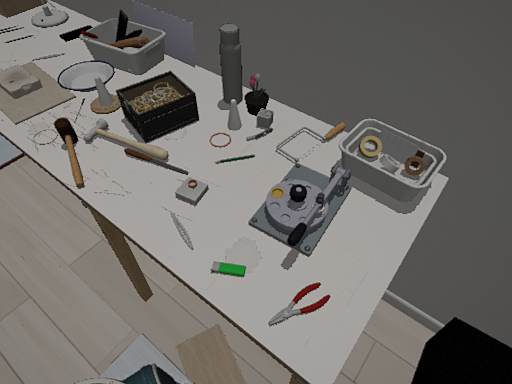

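The top view shows the ring at about (191,226) on the block. The brass pocket is at about (278,184), on the +y side and roughly opposite the foot. The knob is at about (304,180) and the handle at about (333,226). Next I measure these precisely.

```bash
cat >> h.py <<'E'
def seg(p,box,lo,hi):
    a,b,c,d=box;f=cv2.cvtColor(p['frame'][b:d,a:c],cv2.COLOR_RGB2HSV)
    m=cv2.inRange(f,np.array(lo),np.array(hi));return m
def tri(ps,uvs):
    A=[];B=[]
    for p,(u,v) in zip(ps,uvs):
        E=np.array(p['extrinsics']);d=E[:3,:3]@np.array([(u-p['cx'])/p['fx'],(v-p['cy'])/p['fy'],1]);d/=np.linalg.norm(d)
        P=np.eye(3)-np.outer(d,d);A.append(P);B.append(P@E[:3,3])
    X=np.linalg.lstsq(np.vstack(A),np.hstack(B),rcond=None)[0]
    return X
E
python3 - <<'E'
from h import *
P={n:cams.camera(n) for n in['top','scene']}
boxes={'top':{'ring':(178,212,208,248),'brass':(262,170,292,200)},'scene':{'ring':(175,170,210,205),'brass':(262,180,290,205)}}
R={}
for n,p in P.items():
    for t,b in boxes[n].items():
        m=seg(p,b,(3,70,40),(25,255,255)) if t=='ring' else seg(p,b,(14,110,60),(30,255,255))
        ys,xs=np.nonzero(m)
        pts=np.stack([xs,ys],1).astype(np.float32)
        hull=cv2.convexHull(pts)
        e=cv2.fitEllipse(hull) if len(hull)>=5 else None
        uv=np.array(e[0])+b[:2]; c=np.array([(xs.min()+xs.max())/2,(ys.min()+ys.max())/2])+b[:2]
        R[n,t]=c
        z={'ring':.026,'brass':.042}[t]
        print(n,t,len(xs),np.round(uv,2),np.round(c,2),np.round(e[1],1),'ray',np.round(ray(p,*uv,z),4),np.round(ray(p,*c,z),4))
    # knob
    b=(285,160,325,200) if n=='top' else (285,178,312,206)
    g=cv2.cvtColor(p['frame'],cv2.COLOR_RGB2GRAY)[b[1]:b[3],b[0]:b[2]]
    m=(g<38).astype(np.uint8);nn,l,st,ce=cv2.connectedComponentsWithStats(m)
    i=1+np.argmax(st[1:,4]);print(n,'knob',st[i]+[b[0],b[1],0,0,0],ce[i]+b[:2],np.round(ray(p,*(ce[i]+b[:2]),.085),4))
for t in['ring','brass']: print(t,tri(P.values(),[R['top',t],R['scene',t]]))
p=P['top']
for nm,uvz in {'blockc':None}.items(): pass
# press base corners zoom coords
for u,v in [(375,113),(400,508),(682,490)]:
    print('corner',np.round(ray(p,170+u/4-.375,100+v/4-.375,.012),4))
for u,v in [(35,480),(140,462),(157,572),(52,592)]:
    print('block',np.round(ray(p,170+u/4-.375,100+v/4-.375,.02),4))
for u,v,z in [(638,455,.09),(656,555,.09),(655,500,.097),(616,105,.09)]:
    print('lever',np.round(ray(p,170+u/4-.375,100+v/4-.375,z),4))
E
```

```text
top ring 36 [190.72 225.6 ] [190.5 225.5] [ 9.7 10. ] ray [0.4841 0.3425 0.026 ] [0.4843 0.343  0.026 ]
top brass 177 [278.18 184.14] [278. 184.] [14.3 15. ] ray [0.5852 0.1386 0.042 ] [0.5856 0.1391 0.042 ]
top knob [295 171  18  18 225] [303.42222222 179.83111111] [0.5879 0.0842 0.085 ]
scene ring 44 [192.14 183.32] [192.  183.5] [8.2 8.5] ray [0.483  0.3397 0.026 ] [0.4823 0.3395 0.026 ]
scene brass 115 [277.06 192.32] [277. 192.] [10.5 13.3] ray [0.5849 0.1366 0.042 ] [0.5856 0.1373 0.042 ]
scene knob [290 185  17  17 202] [297.70792079 193.53465347] [0.581  0.0763 0.085 ]
ring [0.4850236  0.34358225 0.02071696]
brass [0.58637338 0.13850841 0.04025108]
corner [0.7328 0.1753 0.012 ]
corner [0.4873 0.156  0.012 ]
corner [ 0.502  -0.0126  0.012 ]
block [0.4982 0.3732 0.02  ]
block [0.5104 0.3114 0.02  ]
block [0.4455 0.2987 0.02  ]
block [0.4325 0.3599 0.02  ]
lever [0.512  0.0275 0.09  ]
lever [0.4568 0.0181 0.09  ]
lever [0.4864 0.0196 0.097 ]
lever [0.715  0.0385 0.09  ]
```

```bash
cat >> h.py <<'E'
from scipy.spatial.transform import Rotation as Ro
def plan(x,y,z,yaw=None):
    s=sensors.observe();q=s['tool_rot'];R=Ro.from_quat([q[1],q[2],q[3],q[0]])
    d=R.inv().apply(np.array([x,y,z])-s['tool_pos'])
    M=R.as_matrix();cy=np.degrees(np.arctan2(M[1,1],M[0,1]))
    if yaw is None: yaw=cy
    a=np.radians(yaw);Yv=np.array([np.cos(a),np.sin(a),0]);Zv=np.array([0,0,-1.]);T=np.stack([np.cross(Yv,Zv),Yv,Zv],1)
    rv=(R.inv()*Ro.from_matrix(T)).as_rotvec()
    print('t',round(s['t'],2),'pos',np.round(s['tool_pos'],4),'yaw',round(cy,2),'tilt',np.round(M[:2,2],4),'F',np.round(s['wrist_force'],1),'g',round(s['grip_width'],3),'j',np.round(s['joint_positions'],2))
    print('delta',np.round(d,4),'twist',np.round(rv,4),'tool axes',np.round(M[:,:2].T,3).tolist())
E
python3 - <<'E'
from h import *
plan(.4836,.3412,.24,90);plan(.4836,.3412,.1985,90)
E
```

```text
t 0.9 pos [0.1884 0.6482 0.4047] yaw 73.8 tilt [0. 0.] F [-0.7  0.9 -0.3] g 1.001 j [ 1.25  0.12  1.44 -0.    1.58 -0.04]
delta [-0.3692 -0.2124  0.1647] twist [ 0.      0.     -0.2828] tool axes [[-0.96, 0.279, -0.0], [0.279, 0.96, 0.0]]
t 0.9 pos [0.1884 0.6482 0.4047] yaw 73.8 tilt [0. 0.] F [-0.7  0.9 -0.3] g 1.001 j [ 1.25  0.12  1.44 -0.    1.58 -0.04]
delta [-0.3692 -0.2124  0.2062] twist [ 0.      0.     -0.2828] tool axes [[-0.96, 0.279, -0.0], [0.279, 0.96, 0.0]]
```

Request:
{"method": "arm_command", "body": {"deltas": [{"twist":[0,0,-0.07],"delta_pos":[-0.046,-0.0265,0.0],"jaw":0.05},{"twist":[0,0,-0.14],"delta_pos":[-0.095,-0.055,0.02],"jaw":0.05},{"twist":[0,0,-0.21],"delta_pos":[-0.144,-0.083,0.04],"jaw":0.05},{"twist":[0,0,-0.283],"delta_pos":[-0.193,-0.111,0.06],"jaw":0.05},{"twist":[0,0,-0.283],"delta_pos":[-0.242,-0.139,0.08],"jaw":0.05},{"twist":[0,0,-0.283],"delta_pos":[-0.291,-0.167,0.1],"jaw":0.05},{"twist":[0,0,-0.283],"delta_pos":[-0.34,-0.196,0.13],"jaw":0.05},{"twist":[0,0,-0.283],"delta_pos":[-0.3692,-0.2124,0.155],"jaw":0.05},{"twist":[0,0,-0.283],"delta_pos":[-0.3692,-0.2124,0.165],"jaw":0.05},{"twist":[0,0,-0.283],"delta_pos":[-0.3692,-0.2124,0.165],"jaw":0.05}], "grip_force": 20}}

```text
t: 2.15
tool_pos: [0.4834, 0.3414, 0.2393]
tool_rot: [-0.0, 0.0, 1.0, -0.0]
wrist_force: [-0.8, 0.8, 1.0]
grip_width: 0.586
```

Run:
```python
from h import *
P=[cams.camera(n) for n in('top','scene')]
a=P[0]['frame'][170:280,140:250];b=P[1]['frame'][110:220,140:250]
f=np.hstack([cv2.resize(x[:,:,::-1],None,fx=3.6,fy=3.6,interpolation=cv2.INTER_CUBIC) for x in(a,b)])
cv2.imwrite('pics/a1.png',f)
plan(.4836,.3412,.1985,90)
```

```text
t 2.25 pos [0.4832 0.342  0.2406] yaw 90.07 tilt [0.0008 0.0007] F [-0.2  0.5 -0.8] g 0.588 j [ 0.57  0.03  1.8   0.    1.31 -1.  ]
delta [-0.0003 -0.0009  0.0421] twist [0.0007 0.0008 0.0012] tool axes [[-1.0, -0.001, -0.001], [-0.001, 1.0, 0.001]]
```

View pics/a1.png

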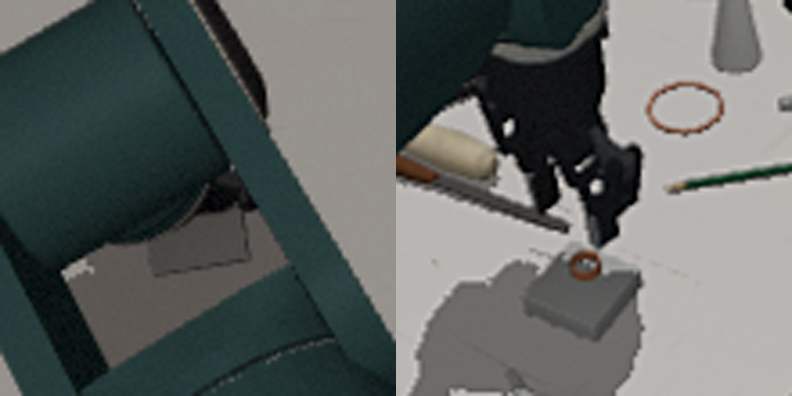

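The arm blocks the top view. The scene view shows both fingers straddling the ring at about (302,183) on the block. I descend and take a first centring grip.

Request:
{"method": "arm_command", "body": {"deltas": [{"twist":[0,0,0],"delta_pos":[0,0,0.02],"jaw":0.05},{"twist":[0,0,0],"delta_pos":[0,0,0.036],"jaw":0.05},{"twist":[0,0,0],"delta_pos":[0,0,0.0415],"jaw":0.05},{"twist":[0,0,0],"delta_pos":[0,0,0.0415],"jaw":0.04},{"twist":[0,0,0],"delta_pos":[0,0,0.0415],"jaw":0.032},{"twist":[0,0,0],"delta_pos":[0,0,0.0415],"jaw":0.027},{"twist":[0,0,0],"delta_pos":[0,0,0.0415],"jaw":0.022},{"twist":[0,0,0],"delta_pos":[0,0,0.0415],"jaw":0.018},{"twist":[0,0,0],"delta_pos":[0,0,0.0415],"jaw":0.018}], "grip_force": 20}}

```text
t: 3.38
tool_pos: [0.4838, 0.3413, 0.1988]
tool_rot: [0.0, -0.0, 1.0, 0.0]
wrist_force: [-0.9, -0.5, 6.3]
grip_width: 0.251
```

Run:
```python
from h import *
P=[cams.camera(n) for n in('scene',)]
b=P[0]['frame'][130:220,140:250]
cv2.imwrite('pics/a2.png',cv2.resize(b[:,:,::-1],None,fx=6,fy=6,interpolation=cv2.INTER_CUBIC))
plan(.4836,.3412,.1985,90)
```

```text
t 3.42 pos [0.4838 0.3413 0.1988] yaw 90.01 tilt [0.0007 0.0004] F [ 0.  -0.7  5.9] g 0.257 j [ 0.57  0.07  1.84 -0.    1.23 -1.  ]
delta [ 0.0002 -0.0001  0.0003] twist [0.0004 0.0007 0.0001] tool axes [[-1.0, -0.0, -0.001], [-0.0, 1.0, 0.0]]
```

View pics/a2.png

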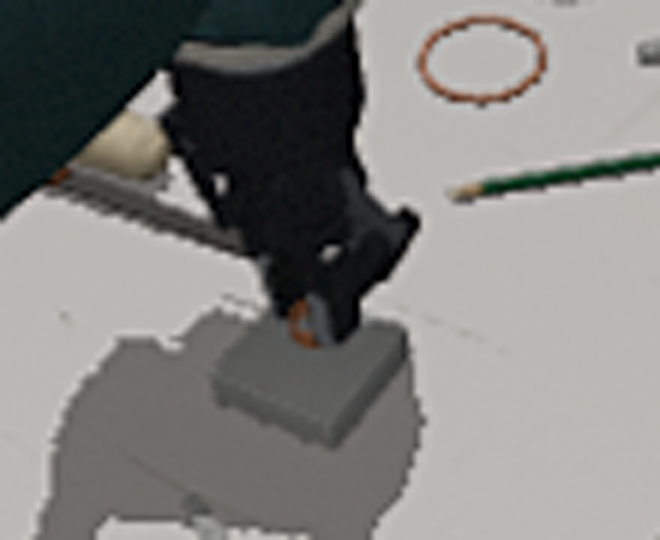

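The reading is about 21.8 mm where I expected 24, so I release and look at the ring before turning.

Request:
{"method": "arm_command", "body": {"deltas": [{"twist":[0,0,0],"delta_pos":[0,0,0],"jaw":0.03},{"twist":[0,0,0],"delta_pos":[0,0,0],"jaw":0.05},{"twist":[0,0,0],"delta_pos":[0,0,0],"jaw":0.05}]}}

```text
t: 3.8
tool_pos: [0.4836, 0.3412, 0.198]
tool_rot: [-0.0, -0.0, 1.0, -0.0]
wrist_force: [-0.7, 0.6, 0.1]
grip_width: 0.588
```

Run:
```python
from h import *
P=[cams.camera(n) for n in('scene',)]
b=P[0]['frame'][130:220,140:250]
cv2.imwrite('pics/a3.png',cv2.resize(b[:,:,::-1],None,fx=6,fy=6,interpolation=cv2.INTER_CUBIC))
plan(.4836,.3412,.1985,0)
```

```text
t 3.85 pos [0.4836 0.3412 0.1981] yaw 90.01 tilt [-0.0002 -0.0001] F [ 0.  -0.1  0.5] g 0.583 j [ 0.57  0.07  1.84  0.    1.23 -1.  ]
delta [ 0.      0.     -0.0004] twist [-2.000e-04 -0.000e+00  1.571e+00] tool axes [[-1.0, -0.0, 0.0], [-0.0, 1.0, -0.0]]
```

View pics/a3.png

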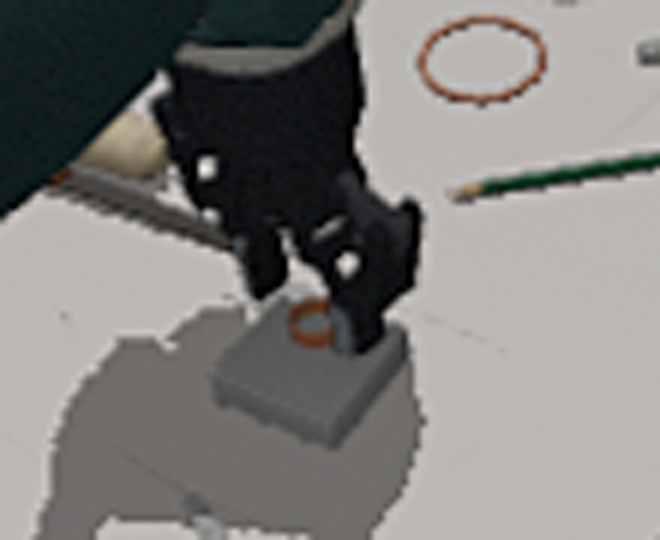

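The ring still lies flat between the fingers. I turn the tool about 85° around it and grip across the other axis.

Request:
{"method": "arm_command", "body": {"deltas": [{"twist":[0,0,0.17],"delta_pos":[0,0,0],"jaw":0.05},{"twist":[0,0,0.35],"delta_pos":[0,0,0],"jaw":0.05},{"twist":[0,0,0.53],"delta_pos":[0,0,0],"jaw":0.05},{"twist":[0,0,0.71],"delta_pos":[0,0,0],"jaw":0.05},{"twist":[0,0,0.89],"delta_pos":[0,0,0],"jaw":0.05},{"twist":[0,0,1.07],"delta_pos":[0,0,0],"jaw":0.05},{"twist":[0,0,1.25],"delta_pos":[0,0,0],"jaw":0.05},{"twist":[0,0,1.43],"delta_pos":[0,0,0],"jaw":0.05},{"twist":[0,0,1.492],"delta_pos":[0,0,0],"jaw":0.05},{"twist":[0,0,1.492],"delta_pos":[0,0,0],"jaw":0.04}]}}

```text
t: 5.1
tool_pos: [0.4836, 0.3412, 0.1981]
tool_rot: [-0.0, 0.678, 0.735, -0.0]
wrist_force: [-0.1, -0.0, -0.2]
grip_width: 0.469
```

Request:
{"method": "arm_command", "body": {"deltas": [{"twist":[0,0,0],"delta_pos":[0,0,0],"jaw":0.034},{"twist":[0,0,0],"delta_pos":[0,0,0],"jaw":0.03},{"twist":[0,0,0],"delta_pos":[0,0,0],"jaw":0.027},{"twist":[0,0,0],"delta_pos":[0,0,0],"jaw":0.025},{"twist":[0,0,0],"delta_pos":[0,0,0],"jaw":0.022},{"twist":[0,0,0],"delta_pos":[0,0,0],"jaw":0.018},{"twist":[0,0,0],"delta_pos":[0,0,0],"jaw":0.018}]}}

```text
t: 5.98
tool_pos: [0.4836, 0.3412, 0.1983]
tool_rot: [0.0, 0.679, 0.734, 0.0]
wrist_force: [-1.7, -1.2, 1.7]
grip_width: 0.255
```

Run:
```python
from h import *
P=[cams.camera(n) for n in('scene',)]
b=P[0]['frame'][130:220,140:250]
cv2.imwrite('pics/a4.png',cv2.resize(b[:,:,::-1],None,fx=6,fy=6,interpolation=cv2.INTER_CUBIC))
plan(.4836,.3412,.25,4.5)
```

```text
t 6.03 pos [0.4836 0.3412 0.1983] yaw 4.53 tilt [0. 0.] F [-1.8 -0.3  3.3] g 0.257 j [0.57 0.07 1.84 0.   1.23 0.49]
delta [-0.     -0.     -0.0517] twist [ 0.     -0.      0.0005] tool axes [[-0.079, 0.997, 0.0], [0.997, 0.079, 0.0]]
```

View pics/a4.png

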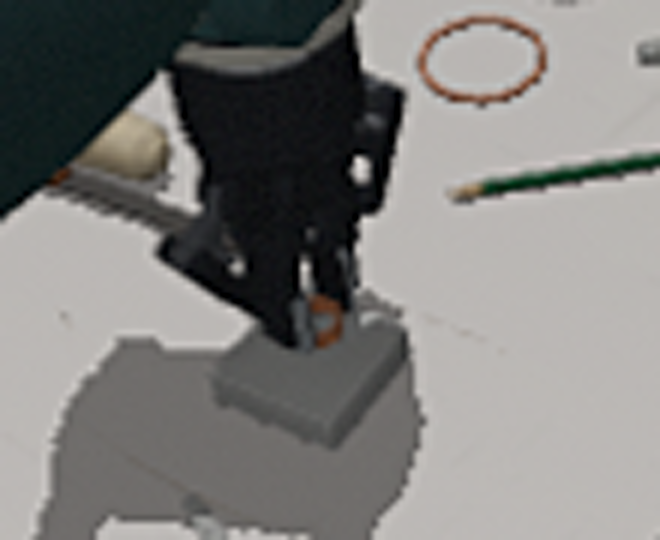

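Run:
```python
from h import *
f0=cv2.imread('pics/scene0.png')
f3=cv2.imread('pics/a3.png');f3=f3[3::6,3::6]
f1=cv2.imread('pics/a1.png')
for f,o in((f0,(140,130)),(f3,(0,0))):
    g=f[46+o[1]:62+o[1],44+o[0]:60+o[0]].astype(int)
    print((g[:,:,2]-g[:,:,0]))
```

```text
[[ 6  6  5  7  6  6  6  6  5  6  6  5  5  6  6  6]
 [ 6  7  7  3  3  3  3  5  6  5  6  5  5  6  6  6]
 [ 6  6  5  3  0  0 -2 -2 -2  0  2  4  5  6  7  5]
 [ 6  5  3  1 -1 -5 15 32 32 33 29  6  2  5  5  6]
 [ 6  3  1  0  2 32 40 44 48 50 43 43  4  0  4  6]
 [ 4  2  1 -4 35 60 50 49 53 51 50 53 31  8  0  2]
 [ 1  2  0  7 36 54 22 19  1  0  8 32 45  7 -1  1]
 [ 2  2 -1  3 36 33  1 -1 -2 -5 -7 22 51  3 -1  1]
 [ 3  1  1 -2 33 30 -2 -8 -7  2 23 42 52  0  0  0]
 [ 2  2  0 -1 18 43 46 51 40 42 44 45 40  0  0  0]
 [ 1  1  2  1  8 44 61 62 54 54 54 43  4  0  1  2]
 [ 2  1  2  1  0  6 33 46 53 54 37  1  0  3  2  2]
 [ 2  3  2  1  0 -1 -1 -2  1  6  1 -1  0  1  2  3]
 [ 2  2  3  2  1  2  0 -1  0 -1  0  1  2  2  1  1]
 [ 1  2  1  1  1  2  1  1  1  1  1  1  2  2  2  2]
 [ 1  2  1  2  2  2  1  1  2  1  2  2  2  2  1  2]]
[[-2  0 -3  1  6  5  6  6  7  6  0 -5 -4 -1 -1 -6]
 [-1 -3  0  0  2  4  3  5  5  5  0 -5 -5 -4 -6 -6]
 [ 0  2  5  2  1  1  0  0  1  3  4  0 -5 -3  0 -3]
 [ 4  5  3  0  0 -2  8 26 26 24 21  5 -5 -5 -1 -4]
 [ 4  4  0 -1  5 20 32 50 56 57 31 -2 -5 -3 -4 -4]
 [ 4  2  0  0 23 50 55 55 59 62 37 -6 -5 -4  0 -6]
 [ 1  1  0  8 31 47 32 26  6  2  1 -6 -5 -5 -4 -3]
 [-1  1 -1  4 31 30  2 -3 -3 -5 -2 -4 -7 -4 -4 -2]
 [ 1  1 -1 -1 35 23 -3 -6 -6 -4 18  9 -8 -5 -2 -3]
 [ 1  2 -1  0 31 53 52 39 35 44 52 21 -7 -4 -2 -3]
 [ 1  1  1  0 16 50 60 62 56 61 58 32 -5 -7 -3 -3]
 [ 2  1  1 -1 -1 10 36 56 57 55 34 12 -7 -4 -4 -4]
 [ 1  0  2  1 -1 -1  1  1  2  2  1 -1 -6 -6 -4 -4]
 [ 2  2  0  1  0  1 -1 -1 -2 -2 -1  1 -1 -4 -5 -2]
 [ 2  2  1  2  1  1  1  1  1  1  1  1  0  1 -2  2]
 [ 2  1  0  3  2  2  1  2  1  0  1  0  1  2  1  1]]
```

Gripping at right angles gave the same width, so the ring is centred on the tool. It hardly moved in the picture, and the mean of the two cameras matched the robot. The pocket estimate is therefore (.5853, .1378). I lift and carry the ring above it.

Request:
{"method": "arm_command", "body": {"deltas": [{"twist":[0,0,0],"delta_pos":[0,0,-0.015],"jaw":0.018},{"twist":[0,0,0],"delta_pos":[0,0,-0.045],"jaw":0.018},{"twist":[0,0,0],"delta_pos":[-0.04,0.016,-0.06],"jaw":0.018},{"twist":[0,0,0],"delta_pos":[-0.083,0.033,-0.06],"jaw":0.018},{"twist":[0,0,0],"delta_pos":[-0.126,0.051,-0.06],"jaw":0.018},{"twist":[0,0,0],"delta_pos":[-0.17,0.069,-0.06],"jaw":0.018},{"twist":[0,0,0],"delta_pos":[-0.205,0.083,-0.055],"jaw":0.018},{"twist":[0,0,0],"delta_pos":[-0.2108,0.0853,-0.045],"jaw":0.018},{"twist":[0,0,0],"delta_pos":[-0.2108,0.0853,-0.037],"jaw":0.018},{"twist":[0,0,0],"delta_pos":[-0.2108,0.0853,-0.037],"jaw":0.018}]}}

```text
t: 7.28
tool_pos: [0.5848, 0.1386, 0.2346]
tool_rot: [-0.0, 0.678, 0.735, -0.0]
wrist_force: [-0.5, 0.4, -0.2]
grip_width: 0.257
```

Run:
```python
from h import *
P=[cams.camera(n) for n in('scene','top')]
save(P[0],'b1raw')
b=P[0]['frame'][130:230,230:340];c=P[1]['frame'][130:230,240:350]
cv2.imwrite('pics/b1.png',np.hstack([cv2.resize(k[:,:,::-1],(396,360),interpolation=cv2.INTER_CUBIC) for k in (b,c)]))
plan(.5853,.1378,.235,4.5)
print(proj(P[0],[.5853,.1378,.042]))
```

```text
t 7.38 pos [0.585  0.1387 0.2354] yaw 4.59 tilt [0.     0.0001] F [-0.1  0.4 -1. ] g 0.26 j [0.19 0.05 1.79 0.   1.3  0.11]
delta [-0.0009  0.0002  0.0004] twist [ 0.     -0.0001  0.0016] tool axes [[-0.08, 0.997, 0.0], [0.997, 0.08, 0.0]]
[276.76336575 191.99144242]
```

View pics/b1.png

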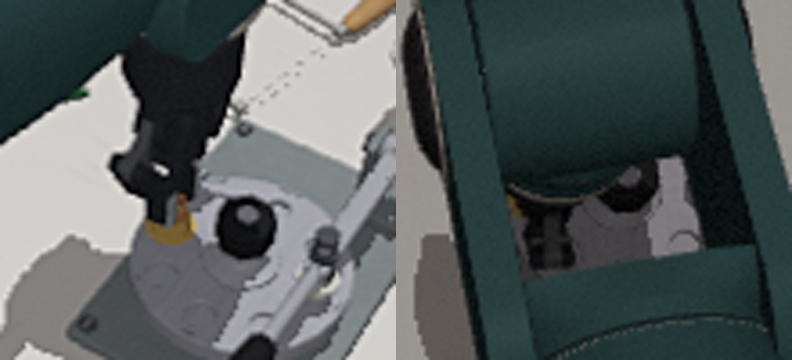

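The scene view shows the ring (about (280,188)) just above the brass liner (about (277,193)), and it lines up plausibly. I lower it slowly.

Request:
{"method": "arm_command", "body": {"deltas": [{"twist":[0,0,0],"delta_pos":[-0.0009,0.0,0.005],"jaw":0.018},{"twist":[0,0,0],"delta_pos":[-0.0009,0.0,0.01],"jaw":0.018},{"twist":[0,0,0],"delta_pos":[-0.0009,0.0,0.013],"jaw":0.018},{"twist":[0,0,0],"delta_pos":[-0.0009,0.0,0.0145],"jaw":0.018},{"twist":[0,0,0],"delta_pos":[-0.0009,0.0,0.0155],"jaw":0.018},{"twist":[0,0,0],"delta_pos":[-0.0009,0.0,0.0165],"jaw":0.018}]}}

```text
t: 8.12
tool_pos: [0.5854, 0.1369, 0.2188]
tool_rot: [0.0, 0.679, 0.734, 0.0]
wrist_force: [-0.1, 0.6, -0.4]
grip_width: 0.261
```

Run:
```python
from h import *
plan(.5853,.1378,.2165,4.5)
```

```text
t 8.12 pos [0.5854 0.1369 0.2188] yaw 4.52 tilt [0.0002 0.    ] F [-0.1  0.6 -0.4] g 0.261 j [ 0.19  0.07  1.8  -0.    1.27  0.11]
delta [ 0.0009 -0.      0.0023] twist [ 0.0002 -0.      0.0004] tool axes [[-0.079, 0.997, 0.0], [0.997, 0.079, 0.0]]
```

Request:
{"method": "arm_command", "body": {"deltas": [{"twist":[0,0,0],"delta_pos":[0.0,0.0,0.0005],"jaw":0.018},{"twist":[0,0,0],"delta_pos":[0.0,0.0,0.001],"jaw":0.018},{"twist":[0,0,0],"delta_pos":[0.0,0.0,0.0015],"jaw":0.018},{"twist":[0,0,0],"delta_pos":[0.0,0.0,0.002],"jaw":0.018}]}}

```text
t: 8.62
tool_pos: [0.5854, 0.1369, 0.2167]
tool_rot: [0.0, 0.679, 0.734, 0.0]
wrist_force: [0.5, -0.6, 0.7]
grip_width: 0.256
```

Run:
```python
from h import *
plan(.5853,.1378,.2165,4.5)
P=[cams.camera(n) for n in('scene',)]
save(P[0],'b2raw')
b=P[0]['frame'][150:230,240:340]
cv2.imwrite('pics/b2.png',cv2.resize(b[:,:,::-1],None,fx=6,fy=6,interpolation=cv2.INTER_CUBIC))
plan(.5853,.1378,.2165,4.5)
```

```text
t 8.62 pos [0.5854 0.1369 0.2167] yaw 4.53 tilt [ 0.0001 -0.    ] F [ 0.5 -0.6  0.7] g 0.256 j [ 0.19  0.07  1.8  -0.    1.27  0.11]
delta [ 0.0009 -0.      0.0002] twist [0.0001 0.     0.0004] tool axes [[-0.079, 0.997, -0.0], [0.997, 0.079, 0.0]]
t 8.68 pos [0.5854 0.1369 0.2166] yaw 4.53 tilt [-0.0001  0.    ] F [-0.4 -0.5 -0.5] g 0.256 j [0.19 0.07 1.8  0.   1.27 0.11]
delta [0.0009 0.     0.0001] twist [-0.0001 -0.      0.0004] tool axes [[-0.079, 0.997, 0.0], [0.997, 0.079, -0.0]]
```

View pics/b2.png

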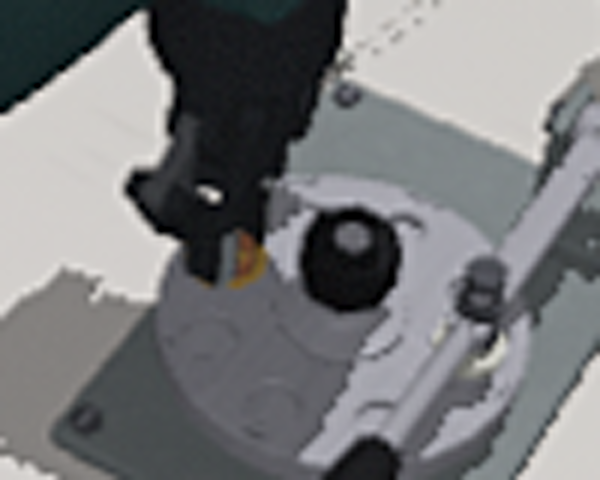

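The ring's underside is 3.7 mm below the plate top with no side force, so it is entering the pocket. I go down another 1.3 mm and release.

Request:
{"method": "arm_command", "body": {"deltas": [{"twist":[0,0,0],"delta_pos":[0.0,0.0,0.0007],"jaw":0.018},{"twist":[0,0,0],"delta_pos":[0.0,0.0,0.0013],"jaw":0.018},{"twist":[0,0,0],"delta_pos":[0.0,0.0,0.0013],"jaw":0.018}]}}

```text
t: 9.05
tool_pos: [0.5854, 0.1369, 0.2156]
tool_rot: [0.0, 0.679, 0.734, 0.0]
wrist_force: [-1.2, -0.1, 2.3]
grip_width: 0.253
```

Run:
```python
from h import *
plan(.5853,.1378,.2165,4.5)
```

```text
t 9.05 pos [0.5854 0.1369 0.2156] yaw 4.53 tilt [0.0002 0.0001] F [-1.2 -0.1  2.3] g 0.253 j [0.19 0.07 1.8  0.   1.27 0.11]
delta [ 0.0009 -0.     -0.0009] twist [ 0.0002 -0.      0.0004] tool axes [[-0.079, 0.997, 0.0], [0.997, 0.079, 0.0]]
```

Request:
{"method": "arm_command", "body": {"deltas": [{"twist":[0,0,0],"delta_pos":[0.0,0.0,0.0],"jaw":0.026},{"twist":[0,0,0],"delta_pos":[0.0,0.0,0.0],"jaw":0.033},{"twist":[0,0,0],"delta_pos":[0.0,0.0,0.0],"jaw":0.036},{"twist":[0,0,0],"delta_pos":[0.0,0.0,-0.01],"jaw":0.036},{"twist":[0,0,0],"delta_pos":[0.0,0.0,-0.04],"jaw":0.036},{"twist":[0,0,0],"delta_pos":[0.0,0.0,-0.07],"jaw":0.036},{"twist":[0,0,0],"delta_pos":[0.0,0.0,-0.1],"jaw":0.045},{"twist":[0,0,0],"delta_pos":[0.0,0.0,-0.12],"jaw":0.05}]}}

```text
t: 10.05
tool_pos: [0.5853, 0.1369, 0.3376]
tool_rot: [0.001, 0.679, 0.734, 0.001]
wrist_force: [0.2, -0.3, 0.2]
grip_width: 0.582
```

Run:
```python
from h import *
P=[cams.camera(n) for n in('scene','top')]
save(P[0],'b3raw')
b=P[0]['frame'][150:230,240:340];c=P[1]['frame'][130:230,240:350]
cv2.imwrite('pics/b3.png',cv2.resize(b[:,:,::-1],None,fx=7,fy=7,interpolation=cv2.INTER_CUBIC))
cv2.imwrite('pics/b3t.png',cv2.resize(c[:,:,::-1],None,fx=5,fy=5,interpolation=cv2.INTER_CUBIC))
plan(.5853,.1378,.2165,4.5)
```

```text
t 10.15 pos [0.5856 0.1369 0.338 ] yaw 4.52 tilt [0.0034 0.0006] F [ 0.4 -0.1 -0.5] g 0.586 j [ 0.19 -0.02  1.69 -0.    1.47  0.11]
delta [ 0.0008 -0.0006  0.1215] twist [ 0.0034 -0.0004  0.0004] tool axes [[-0.079, 0.997, 0.0], [0.997, 0.079, 0.003]]
```

View pics/b3.png

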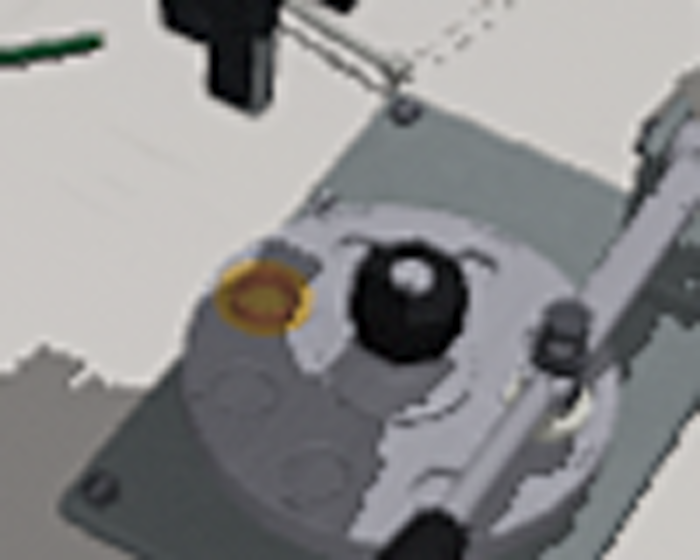

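View pics/b3t.png

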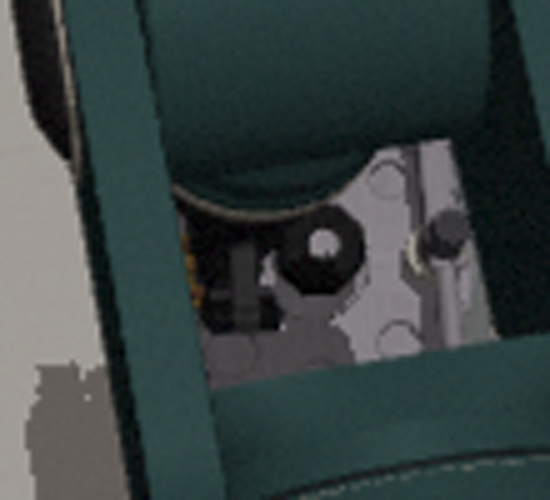

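The ring lies concentric inside the liner at about (277,192) in the scene view, flush-looking and let go. Next I locate the knob axis.

Run:
```python
from h import *
t={};
for n,b in(('top',(295,165,320,195)),('scene',(285,175,312,206))):
    f=cv2.imread(f'pics/{n}0.png');g=cv2.cvtColor(f,cv2.COLOR_BGR2GRAY)
    print(n);print(g[170:190,294:315] if n=='top' else g[182:205,288:310])
P={n:cams.camera(n) for n in('top','scene')}
uv=[(304.4,178.7),(298.6,188.9)]
print(tri(P.values(),uv))
for z in(.089,.095): print(z,ray(P['top'],*uv[0],z),ray(P['scene'],*uv[1],z))
g=cv2.cvtColor(P['scene']['frame'],cv2.COLOR_RGB2GRAY); print(g[180:205,288:310])
```

```text
top
[[105 107 105 108 105 105 105 105 106 102  87  84  84  83 104 104 103 104
  103 107 104]
 [106 106 107 108 109 107  55  36  38  35  32  28  30  26  62 101 102 101
  105 103 104]
 [105 105 106  99 101  54  15  17  20  16  16  13  15  16  22  63  99 101
  101 104 105]
 [105  95  94  95  50  15  20  16  22  22  17  18  23  16  18  22  60  99
  102 104 105]
 [ 96  95  92  61  19  19  20  17  22  18  19  12  15  12  18  16  24  43
  100 103 103]
 [ 93  96  60  29  14  19  19  15  19  16  32  18  16  10  13  12  17  20
   59 102 103]
 [ 94  75  26  19  20  17  12  16  30 103  99 100  62  24  21  19  18  10
   35 100 105]
 [ 94  40  10  21  21  17  14  13 100 107 104 102  97  60  22  19  12  18
   32 101 104]
 [ 93  25   6  10  16  16  17  30 105 106 104 101 103  78  22  17  18  14
   14 101 105]
 [ 95  34   9  17  15  18  17  23 102 105 107 103 104  80  27  21  16  12
    6  77 103]
 [ 94  31   5  13  14  13  16  18  90 106 105 103 106  43  19  19  20  18
   13  93 105]
 [ 62  20   6  18  15  14  15  18  29  58  81  68  45  21  13  19  14  16
   14  64 104]
 [ 59  18   8  10  17  10  1
[... 4643 characters left out ...]
6  15  14   5  14  13   2  18
  136 162 164 160]
 [158 133  74  17   9  14  14  14  15  11  14  15  13  16  13   3  25 137
  162 164 161 159]
 [163 121  87  51   9   2   7  14  12  15  15  12  11  10   6   0 104 155
  162 155 157 158]
 [133  94  95  85  69  38   8   8   7  14  12  10   9   9   0  68 151 163
  160 157 157 158]
 [ 93  90  94  93  93  88  69  37   8   3   2  16  36  44  56  86 106 150
  160 148 152 158]
 [ 89  94  95  98  98  98  97  92  71  79  85  87  95  94  91  89  81 147
  163 155 156 158]
 [ 93  95  98  97  98  99 102 105 103 106 106 106 102 100  94  86 138 162
  161 142 152 161]
 [ 94  98 100  98  97  98 101 106 109 109 108 105 101  95  88 139 164 163
  161 153 157 162]]
```

Run:
```python
from h import *
P=[cams.camera(n) for n in('top','scene')]
print('screw head',tri(P,[(329.1,175.4),(320.1,194.6)]))
plan(.590,.0817,.30,49.7);plan(.590,.0817,.238,49.7)
```

```text
screw head [0.59654533 0.02817639 0.10155889]
t 10.35 pos [0.5852 0.1369 0.334 ] yaw 4.53 tilt [-0.0019 -0.0004] F [0.5 0.1 0.1] g 0.585 j [ 0.19 -0.02  1.69 -0.    1.47  0.11]
delta [-0.0554  0.0005  0.034 ] twist [-1.900e-03 -5.000e-04 -7.884e-01] tool axes [[-0.079, 0.997, -0.0], [0.997, 0.079, -0.002]]
t 10.35 pos [0.5852 0.1369 0.334 ] yaw 4.53 tilt [-0.0019 -0.0004] F [0.5 0.1 0.1] g 0.585 j [ 0.19 -0.02  1.69 -0.    1.47  0.11]
delta [-0.0554  0.0006  0.096 ] twist [-1.900e-03 -5.000e-04 -7.884e-01] tool axes [[-0.079, 0.997, -0.0], [0.997, 0.079, -0.002]]
```

Request:
{"method": "arm_command", "body": {"deltas": [{"twist":[0,0,-0.17],"delta_pos":[-0.012,0,0.006],"jaw":0.05},{"twist":[0,0,-0.34],"delta_pos":[-0.024,0,0.012],"jaw":0.05},{"twist":[0,0,-0.51],"delta_pos":[-0.036,0,0.018],"jaw":0.05},{"twist":[0,0,-0.68],"delta_pos":[-0.048,0,0.024],"jaw":0.05},{"twist":[0,0,-0.788],"delta_pos":[-0.0554,0.0005,0.034],"jaw":0.05},{"twist":[0,0,-0.788],"delta_pos":[-0.0554,0.0005,0.034],"jaw":0.05},{"twist":[0,0,-0.788],"delta_pos":[-0.0554,0.0005,0.034],"jaw":0.05}]}}

```text
t: 11.22
tool_pos: [0.5902, 0.0819, 0.3012]
tool_rot: [-0.0, 0.346, 0.938, -0.0]
wrist_force: [0.1, 0.7, 0.2]
grip_width: 0.584
```

Run:
```python
from h import *
plan(.590,.0817,.238,49.7)
P=[cams.camera(n) for n in('scene',)]
b=P[0]['frame'][130:230,240:350]
cv2.imwrite('pics/c1.png',cv2.resize(b[:,:,::-1],None,fx=6,fy=6,interpolation=cv2.INTER_CUBIC))
plan(.590,.0817,.238,49.7)
```

```text
t 11.22 pos [0.5902 0.0819 0.3012] yaw 49.53 tilt [-0.0006  0.    ] F [0.1 0.7 0.2] g 0.584 j [ 0.1  -0.01  1.74  0.    1.41 -0.77]
delta [-0.     -0.0003  0.0632] twist [-0.0003 -0.0004 -0.0029] tool axes [[-0.761, 0.649, 0.0], [0.649, 0.761, -0.0]]
t 11.28 pos [0.5902 0.082  0.3015] yaw 49.57 tilt [-0.0001  0.0001] F [-0.1 -0.1 -0. ] g 0.584 j [ 0.1  -0.01  1.74  0.    1.41 -0.77]
delta [-0.     -0.0004  0.0635] twist [ 0.     -0.0001 -0.0023] tool axes [[-0.761, 0.649, 0.0], [0.649, 0.761, 0.0]]
```

View pics/c1.png

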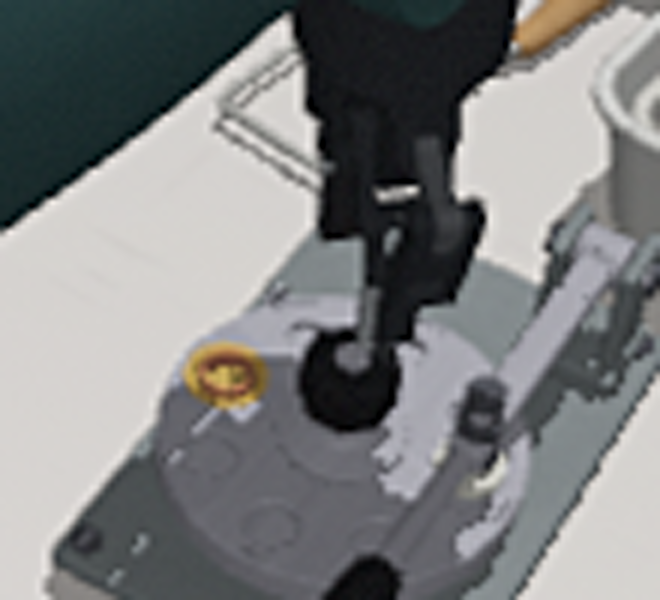

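The fingers are above and astride the knob, and the ring sits concentric in the brass liner at about (277,192). I descend and grip lightly.

Request:
{"method": "arm_command", "body": {"deltas": [{"twist":[0,0,0],"delta_pos":[0,0,0.02],"jaw":0.05},{"twist":[0,0,0],"delta_pos":[0,0,0.04],"jaw":0.05},{"twist":[0,0,0],"delta_pos":[0,0,0.055],"jaw":0.05},{"twist":[0,0,0],"delta_pos":[0,0,0.0635],"jaw":0.05},{"twist":[0,0,0],"delta_pos":[0,0,0.0635],"jaw":0.046},{"twist":[0,0,0],"delta_pos":[0,0,0.0635],"jaw":0.042},{"twist":[0,0,0],"delta_pos":[0,0,0.0635],"jaw":0.039},{"twist":[0,0,0],"delta_pos":[0,0,0.0635],"jaw":0.036},{"twist":[0,0,0],"delta_pos":[0,0,0.0635],"jaw":0.034}], "grip_force": 22}}

```text
t: 12.4
tool_pos: [0.5903, 0.0816, 0.2387]
tool_rot: [0.0, 0.345, 0.939, -0.0]
wrist_force: [-2.0, -2.6, 4.6]
grip_width: 0.439
```

Run:
```python
from h import *
plan(.590,.0817,.238,49.7)
print(sensors.observe()['torque'])
```

```text
t 12.4 pos [0.5903 0.0816 0.2387] yaw 49.67 tilt [ 0.0006 -0.0003] F [-2.  -2.6  4.6] g 0.439 j [ 0.09  0.04  1.8  -0.    1.3  -0.77]
delta [ 0.0003 -0.0001  0.0007] twist [ 0.0002  0.0006 -0.0005] tool axes [[-0.762, 0.647, -0.001], [0.647, 0.762, 0.0]]
[-0.36057874  0.44880062  0.0262533 ]
```

The grip reads 37.5 mm with low wrist force. I turn the first click (45°).

Request:
{"method": "arm_command", "body": {"deltas": [{"twist":[0,0,0.08],"delta_pos":[0,0,0],"jaw":0.034},{"twist":[0,0,0.16],"delta_pos":[0,0,0],"jaw":0.034},{"twist":[0,0,0.24],"delta_pos":[0,0,0],"jaw":0.034},{"twist":[0,0,0.32],"delta_pos":[0,0,0],"jaw":0.034},{"twist":[0,0,0.4],"delta_pos":[0,0,0],"jaw":0.034},{"twist":[0,0,0.48],"delta_pos":[0,0,0],"jaw":0.034},{"twist":[0,0,0.56],"delta_pos":[0,0,0],"jaw":0.034},{"twist":[0,0,0.64],"delta_pos":[0,0,0],"jaw":0.034},{"twist":[0,0,0.72],"delta_pos":[0,0,0],"jaw":0.034},{"twist":[0,0,0.785],"delta_pos":[0,0,0],"jaw":0.034}]}}

```text
t: 13.65
tool_pos: [0.5901, 0.0813, 0.2386]
tool_rot: [0.0, 0.678, 0.735, -0.0]
wrist_force: [-6.6, -5.0, 6.2]
grip_width: 0.442
```

Run:
```python
from h import *
plan(.590,.0817,.238,49.7)
print(sensors.observe()['torque'])
P=[cams.camera(n) for n in('scene',)]
b=P[0]['frame'][130:230,240:350]
cv2.imwrite('pics/c2.png',cv2.resize(b[:,:,::-1],None,fx=6,fy=6,interpolation=cv2.INTER_CUBIC))
```

```text
t 13.65 pos [0.5901 0.0813 0.2386] yaw 4.55 tilt [-0.0002 -0.001 ] F [-6.6 -5.   6.2] g 0.442 j [ 0.09  0.04  1.8  -0.    1.3   0.02]
delta [ 0.0004 -0.0001  0.0006] twist [-6.00e-04  8.00e-04 -7.88e-01] tool axes [[-0.079, 0.997, -0.001], [0.997, 0.079, -0.0]]
[-0.7728421   1.14263698  0.09485344]
```

View pics/c2.png

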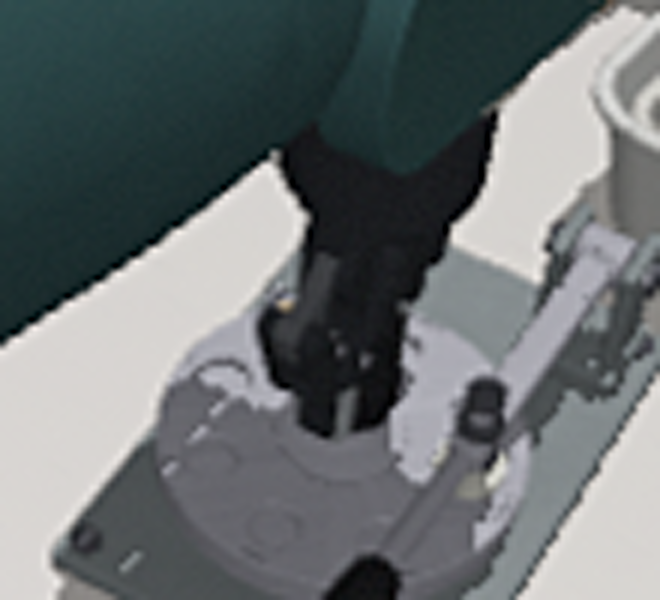

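The plate followed: the brass pocket is now at about (287,180). The 8 N side load suggests a small centring error, so I shift about 0.4 mm with it while turning the second click.

Request:
{"method": "arm_command", "body": {"deltas": [{"twist":[0,0,0.08],"delta_pos":[-0.0003,-0.0004,0],"jaw":0.034},{"twist":[0,0,0.16],"delta_pos":[-0.0003,-0.0004,0],"jaw":0.034},{"twist":[0,0,0.24],"delta_pos":[-0.0003,-0.0004,0],"jaw":0.034},{"twist":[0,0,0.32],"delta_pos":[-0.0003,-0.0004,0],"jaw":0.034},{"twist":[0,0,0.4],"delta_pos":[-0.0003,-0.0004,0],"jaw":0.034},{"twist":[0,0,0.48],"delta_pos":[-0.0003,-0.0004,0],"jaw":0.034},{"twist":[0,0,0.56],"delta_pos":[-0.0003,-0.0004,0],"jaw":0.034},{"twist":[0,0,0.64],"delta_pos":[-0.0003,-0.0004,0],"jaw":0.034},{"twist":[0,0,0.72],"delta_pos":[-0.0003,-0.0004,0],"jaw":0.034},{"twist":[0,0,0.785],"delta_pos":[-0.0003,-0.0004,0],"jaw":0.034}]}}

```text
t: 14.95
tool_pos: [0.5897, 0.0813, 0.2386]
tool_rot: [-0.0, 0.908, 0.419, -0.0]
wrist_force: [-7.7, -1.6, 7.1]
grip_width: 0.439
```

Run:
```python
from h import *
plan(.590,.0817,.238,-85.4)
print(sensors.observe()['torque'])
```

```text
t 14.95 pos [0.5897 0.0813 0.2386] yaw -40.42 tilt [-0.0004 -0.0001] F [-7.7 -1.6  7.1] g 0.439 j [ 0.09  0.04  1.8  -0.    1.3   0.8 ]
delta [ 0.0005 -0.      0.0006] twist [-1.00e-04  4.00e-04  7.85e-01] tool axes [[0.648, 0.761, -0.0], [0.761, -0.648, -0.0]]
[-0.17330149  1.18251297  0.13157196]
```

Request:
{"method": "arm_command", "body": {"deltas": [{"twist":[0,0,0.08],"delta_pos":[-0.0003,-0.0003,0],"jaw":0.034},{"twist":[0,0,0.16],"delta_pos":[-0.0003,-0.0003,0],"jaw":0.034},{"twist":[0,0,0.24],"delta_pos":[-0.0003,-0.0003,0],"jaw":0.034},{"twist":[0,0,0.32],"delta_pos":[-0.0003,-0.0003,0],"jaw":0.034},{"twist":[0,0,0.4],"delta_pos":[-0.0003,-0.0003,0],"jaw":0.034},{"twist":[0,0,0.48],"delta_pos":[-0.0003,-0.0003,0],"jaw":0.034},{"twist":[0,0,0.56],"delta_pos":[-0.0003,-0.0003,0],"jaw":0.034},{"twist":[0,0,0.64],"delta_pos":[-0.0003,-0.0003,0],"jaw":0.034},{"twist":[0,0,0.72],"delta_pos":[-0.0003,-0.0003,0],"jaw":0.034},{"twist":[0,0,0.785],"delta_pos":[-0.0003,-0.0003,0],"jaw":0.034}]}}

```text
t: 16.2
tool_pos: [0.5894, 0.0816, 0.2387]
tool_rot: [-0.0, 0.999, 0.04, 0.0]
wrist_force: [-4.2, 2.6, 6.5]
grip_width: 0.439
```

Run:
```python
from h import *
plan(.590,.0817,.238,-130.3)
print(sensors.observe()['torque'])
P=[cams.camera(n) for n in('scene',)]
b=P[0]['frame'][130:230,240:350]
cv2.imwrite('pics/c3.png',cv2.resize(b[:,:,::-1],None,fx=6,fy=6,interpolation=cv2.INTER_CUBIC))
```

```text
t 16.2 pos [0.5894 0.0816 0.2387] yaw -85.39 tilt [0.0002 0.0008] F [-4.2  2.6  6.5] g 0.439 j [0.09 0.04 1.8  0.   1.3  1.58]
delta [ 0.0006 -0.      0.0007] twist [-8.000e-04  1.000e-04  7.839e-01] tool axes [[0.997, 0.08, 0.0], [0.08, -0.997, -0.001]]
[0.45255934 0.8886283  0.1052059 ]
```

View pics/c3.png

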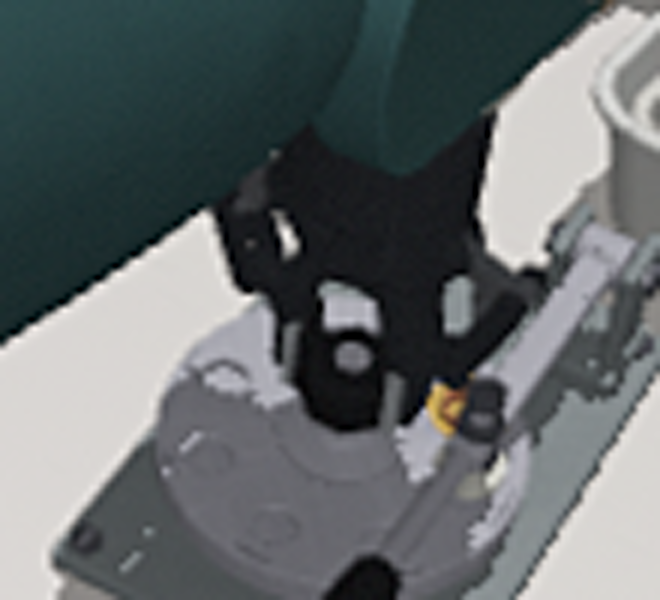

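The brass pocket with its ring is at about (315,198), one click from the foot. I turn the last 45°.

Request:
{"method": "arm_command", "body": {"deltas": [{"twist":[0,0,0.08],"delta_pos":[-0.0002,0,0],"jaw":0.034},{"twist":[0,0,0.16],"delta_pos":[-0.0002,0,0],"jaw":0.034},{"twist":[0,0,0.24],"delta_pos":[-0.0002,0,0],"jaw":0.034},{"twist":[0,0,0.32],"delta_pos":[-0.0002,0,0],"jaw":0.034},{"twist":[0,0,0.4],"delta_pos":[-0.0002,0,0],"jaw":0.034},{"twist":[0,0,0.48],"delta_pos":[-0.0002,0,0],"jaw":0.034},{"twist":[0,0,0.56],"delta_pos":[-0.0002,0,0],"jaw":0.034},{"twist":[0,0,0.64],"delta_pos":[-0.0002,0,0],"jaw":0.034},{"twist":[0,0,0.72],"delta_pos":[-0.0002,0,0],"jaw":0.034},{"twist":[0,0,0.785],"delta_pos":[-0.0002,0,0],"jaw":0.034},{"twist":[0,0,0.785],"delta_pos":[-0.0002,0,0],"jaw":0.034}]}}

```text
t: 17.62
tool_pos: [0.5894, 0.0819, 0.2387]
tool_rot: [-0.001, 0.939, -0.344, 0.0]
wrist_force: [0.4, 5.9, 4.6]
grip_width: 0.439
```

Run:
```python
from h import *
plan(.590,.0817,.238,-130.3)
print(sensors.observe()['torque'])
```

```text
t 17.62 pos [0.5894 0.0819 0.2387] yaw -130.28 tilt [0.0014 0.0014] F [0.4 5.9 4.6] g 0.439 j [0.09 0.04 1.8  0.   1.3  2.37]
delta [ 0.0005 -0.0003  0.0007] twist [-0.002  -0.0001  0.0003] tool axes [[0.763, -0.647, 0.0], [-0.647, -0.763, -0.002]]
[ 0.80283858  0.00343142 -0.02230027]
```

Request:
{"method": "arm_command", "body": {"deltas": [{"twist":[0,0,0],"delta_pos":[0,0,0],"jaw":0.04},{"twist":[0,0,0],"delta_pos":[0,0,0],"jaw":0.046},{"twist":[0,0,0],"delta_pos":[0,0,0],"jaw":0.05},{"twist":[0,0,0],"delta_pos":[0,0,-0.01],"jaw":0.05},{"twist":[0,0,0],"delta_pos":[0,0,-0.035],"jaw":0.05},{"twist":[0,0,0],"delta_pos":[0,0,-0.065],"jaw":0.05},{"twist":[0,0,0],"delta_pos":[0,0,-0.09],"jaw":0.04},{"twist":[0,0,0],"delta_pos":[0,0,-0.1],"jaw":0.03}]}}

```text
t: 18.62
tool_pos: [0.5893, 0.0813, 0.3401]
tool_rot: [-0.001, 0.939, -0.344, 0.001]
wrist_force: [0.4, -0.3, -0.7]
grip_width: 0.347
```

Run:
```python
from h import *
P=[cams.camera(n) for n in('scene','top')]
b=P[0]['frame'][130:230,250:360];c=P[1]['frame'][130:245,240:360]
cv2.imwrite('pics/c4.png',cv2.resize(b[:,:,::-1],None,fx=6,fy=6,interpolation=cv2.INTER_CUBIC))
cv2.imwrite('pics/c4t.png',cv2.resize(c[:,:,::-1],None,fx=5,fy=5,interpolation=cv2.INTER_CUBIC))
plan(.590,.0817,.238,-130.3)
```

```text
t 18.73 pos [0.5893 0.0813 0.339 ] yaw -130.23 tilt [0.0016 0.0001] F [-0.1 -0.2 -0.3] g 0.352 j [ 0.09 -0.03  1.7  -0.    1.47  2.37]
delta [ 0.0002 -0.0006  0.101 ] twist [-0.0011 -0.0011  0.0012] tool axes [[0.763, -0.646, 0.001], [-0.646, -0.763, -0.001]]
```

View pics/c4.png

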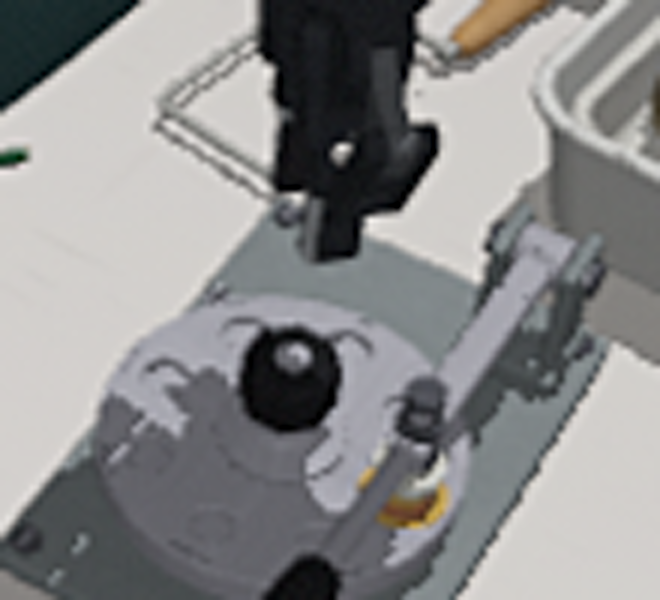

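View pics/c4t.png

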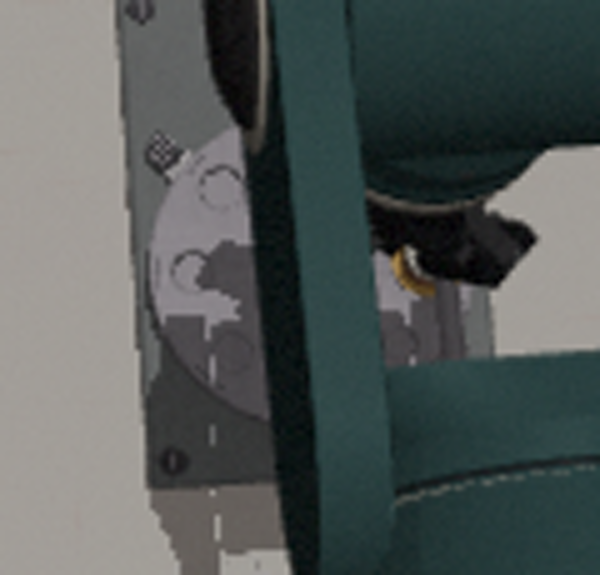

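The brass pocket is now under the white foot at about (318,212). I check it against the expected projection and work out the handle position.

Run:
```python
from h import *
P={n:cams.camera(n) for n in('scene','top')}
p=P['scene']
ax=np.array([.5894,.0816]);a=np.radians(4.6)
xh=np.array([np.cos(a),np.sin(a)]);yh=np.array([-np.sin(a),np.cos(a)])
pp=ax-.056*yh;print('pp',pp,proj(p,[*pp,.042]), 'start pocket',ax+.056*yh,proj(p,[*(ax+.056*yh),.042]))
m=seg(p,(300,195,335,225),(14,110,60),(30,255,255));ys,xs=np.nonzero(m);print('brass px',xs.min()+300,xs.max()+300,ys.min()+195,ys.max()+195)
m=seg(p,(262,180,292,205),(14,110,60),(30,255,255));print((m>0).sum())
# lever: hinge 124 behind foot, handle 240 from hinge
hinge=pp+.124*xh;h=hinge-.24*xh;print('handle',h,'hinge',hinge)
for n in P: print(n,proj(P[n],[*h,.097]),proj(P[n],[*(h+.03*xh),.09]),proj(P[n],[*(h-.03*xh),.09]))
g=cv2.cvtColor(cv2.imread('pics/top0.png'),cv2.COLOR_BGR2GRAY)[205:245,322:348]
l=cv2.connectedComponentsWithStats((g<45).astype(np.uint8));print(l[2],l[3]+[322,205])
g=cv2.cvtColor(cv2.imread('pics/scene0.png'),cv2.COLOR_BGR2GRAY)[215:250,280:312]
l=cv2.connectedComponentsWithStats((g<45).astype(np.uint8));print(l[2]+[280,215,0,0,0],l[3]+[280,215])
```

```text
pp [0.59389114 0.02578038] [316.51697263 211.60859432] start pocket [0.58490886 0.13741962] [276.79556635 192.15448466]
brass px 310 323 209 217
0
handle [0.47826479 0.01647731] hinge [0.71749172 0.03572505]
scene [295.18985001 232.4349413 ] [301.60086931 224.60225264] [287.89813295 244.38409991]
top [334.84196285 228.35101169] [333.01822294 215.1938029 ] [335.47461423 242.25690239]
[[  0   0  26  40 686]
 [  0   0  18  34 354]] [[336.06413994 225.20991254]
 [331.46892655 223.12429379]]
[[280 215  32  35 847]
 [287 223  20  24 264]
 [283 233   1   1   1]
 [286 234   1   1   1]
 [306 235   2   2   2]
 [280 240   1   1   1]
 [282 241   1   1   1]
 [302 242   1   1   1]
 [305 249   1   1   1]
 [309 249   1   1   1]] [[295.18772137 231.16528926]
 [296.5        234.40909091]
 [283.         233.        ]
 [286.         234.        ]
 [306.5        235.5       ]
 [280.         240.        ]
 [282.         241.        ]
 [302.         242.        ]
 [305.         249.        ]
 [309.         249.        ]]
```

The brass box is centred on pixel column 316.5, exactly the predicted press point. The handle is at about (.481, .017). I move above it with the fingers shut.

Run:
```python
from h import *
plan(.481,.0172,.32,-85.4);plan(.481,.0172,.285,-85.4)
```

```text
t 18.82 pos [0.5891 0.0813 0.337 ] yaw -130.23 tilt [-0.0009 -0.0001] F [0.6 0.3 0.7] g 0.348 j [ 0.09 -0.03  1.7  -0.    1.47  2.37]
delta [-0.0411  0.1188  0.0171] twist [ 4.000e-04  9.000e-04 -7.825e-01] tool axes [[0.763, -0.646, -0.001], [-0.646, -0.763, 0.001]]
t 18.82 pos [0.5891 0.0813 0.337 ] yaw -130.23 tilt [-0.0009 -0.0001] F [0.6 0.3 0.7] g 0.348 j [ 0.09 -0.03  1.7  -0.    1.47  2.37]
delta [-0.0411  0.1188  0.0521] twist [ 4.000e-04  9.000e-04 -7.825e-01] tool axes [[0.763, -0.646, -0.001], [-0.646, -0.763, 0.001]]
```

Request:
{"method": "arm_command", "body": {"deltas": [{"twist":[0,0,-0.16],"delta_pos":[-0.008,0.024,0],"jaw":0.02},{"twist":[0,0,-0.32],"delta_pos":[-0.016,0.048,0],"jaw":0.01},{"twist":[0,0,-0.48],"delta_pos":[-0.025,0.072,0.0],"jaw":0.0},{"twist":[0,0,-0.64],"delta_pos":[-0.033,0.096,0.01],"jaw":0.0},{"twist":[0,0,-0.7825],"delta_pos":[-0.0411,0.1188,0.017],"jaw":0.0},{"twist":[0,0,-0.7825],"delta_pos":[-0.0411,0.1188,0.035],"jaw":0.0},{"twist":[0,0,-0.7825],"delta_pos":[-0.0411,0.1188,0.052],"jaw":0.0},{"twist":[0,0,-0.7825],"delta_pos":[-0.0411,0.1188,0.052],"jaw":0.0}]}}

```text
t: 19.82
tool_pos: [0.4812, 0.0174, 0.2838]
tool_rot: [-0.0, 0.999, 0.04, -0.002]
wrist_force: [0.2, -0.7, 0.4]
grip_width: -0.003
```

```bash
cat >> h.py <<'E'
def avgF(n=6):
    F=[];Z=[]
    for i in range(n):
        p=cams.camera('scene');s=sensors.observe();F.append(s['wrist_force']);Z.append(s['tool_pos'])
    print('t',round(s['t'],2),'F',np.round(np.mean(F,0),2),'sd',np.round(np.std(F,0),2),'pos',np.round(np.mean(Z,0),4),'g',round(s['grip_width'],3));return p
E
python3 - <<'E'
from h import *
p=avgF(6)
b=p['frame'][150:260,250:360]
cv2.imwrite('pics/d1.png',cv2.resize(b[:,:,::-1],None,fx=5,fy=5,interpolation=cv2.INTER_CUBIC))
plan(.481,.0172,.272,-85.4)
E
```

```text
t 20.12 F [0.24 0.02 0.08] sd [0.55 0.31 0.31] pos [0.4815 0.0174 0.286 ] g -0.003
t 20.12 pos [0.4814 0.0173 0.2864] yaw -85.4 tilt [ 0.0007 -0.    ] F [-0.5  0.6  0.2] g -0.003 j [-0.02 -0.26  1.99  0.    1.41  1.47]
delta [-0.0004  0.0001  0.0144] twist [ 0.0001 -0.0007 -0.0001] tool axes [[0.997, 0.08, 0.001], [0.08, -0.997, 0.0]]
```

View pics/d1.png

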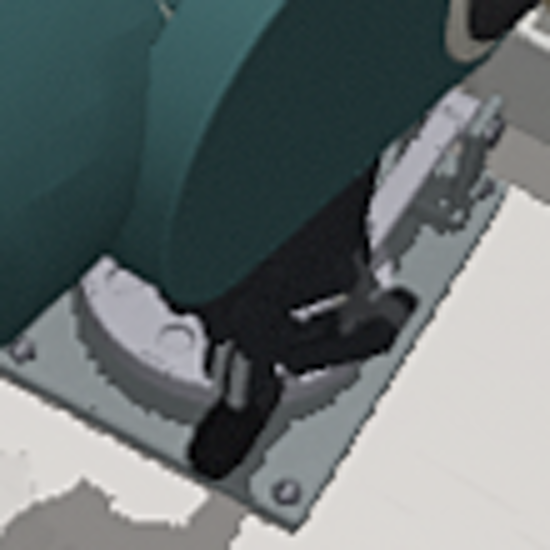

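The fingertips stand above the middle of the handle (about (297,233)). I lower until contact.

Request:
{"method": "arm_command", "body": {"deltas": [{"twist":[0,0,0],"delta_pos":[0,0,0.005],"jaw":0.0},{"twist":[0,0,0],"delta_pos":[0,0,0.01],"jaw":0.0},{"twist":[0,0,0],"delta_pos":[0,0,0.013],"jaw":0.0},{"twist":[0,0,0],"delta_pos":[0,0,0.016],"jaw":0.0},{"twist":[0,0,0],"delta_pos":[0,0,0.018],"jaw":0.0},{"twist":[0,0,0],"delta_pos":[0,0,0.02],"jaw":0.0},{"twist":[0,0,0],"delta_pos":[0,0,0.022],"jaw":0.0},{"twist":[0,0,0],"delta_pos":[0,0,0.024],"jaw":0.0}]}}

```text
t: 21.12
tool_pos: [0.4811, 0.0172, 0.2619]
tool_rot: [0.0, 0.999, 0.04, 0.0]
wrist_force: [-3.0, -0.4, 4.0]
grip_width: 0.003
```

Run:
```python
from h import *
p=avgF(5)
```

```text
t 21.38 F [-3.03 -0.31  4.46] sd [0.79 0.53 0.48] pos [0.4811 0.0172 0.2618] g 0.0
```

Request:
{"method": "arm_command", "body": {"deltas": [{"twist":[0,0,0],"delta_pos":[0,0,0.001],"jaw":0.0},{"twist":[0,0,0],"delta_pos":[0,0,0.002],"jaw":0.0},{"twist":[0,0,0],"delta_pos":[0,0,0.003],"jaw":0.0},{"twist":[0,0,0],"delta_pos":[0,0,0.004],"jaw":0.0},{"twist":[0,0,0],"delta_pos":[0,0,0.0045],"jaw":0.0}]}}

```text
t: 22.0
tool_pos: [0.4811, 0.0172, 0.2573]
tool_rot: [0.0, 0.999, 0.04, -0.0]
wrist_force: [-2.7, 0.2, 4.7]
grip_width: 0.002
```

Request:
{"method": "arm_command", "body": {"deltas": [{"twist":[0,0,0],"delta_pos":[0,0,0.0003],"jaw":0.0},{"twist":[0,0,0],"delta_pos":[0,0,0.0006],"jaw":0.0},{"twist":[0,0,0],"delta_pos":[0,0,0.0006],"jaw":0.0}]}}

```text
t: 22.38
tool_pos: [0.4811, 0.0172, 0.2568]
tool_rot: [-0.0, 0.999, 0.04, 0.0]
wrist_force: [-3.3, -0.2, 5.2]
grip_width: 0.001
```

Run:
```python
from h import *
p=avgF(4)
b=p['frame'][150:260,250:360]
cv2.imwrite('pics/d2.png',cv2.resize(b[:,:,::-1],None,fx=5,fy=5,interpolation=cv2.INTER_CUBIC))
```

```text
t 22.57 F [-3.71  0.01  4.87] sd [0.26 0.22 0.19] pos [0.4811 0.0172 0.2568] g 0.001
```

View pics/d2.png

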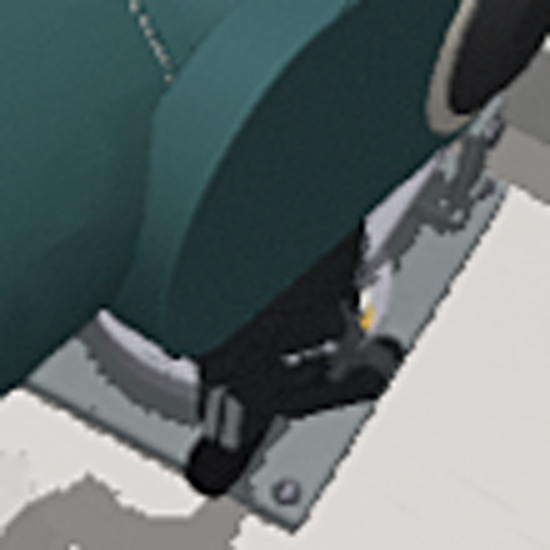

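Request:
{"method": "arm_command", "body": {"deltas": [{"twist":[0,0,0],"delta_pos":[0,0,0.0004],"jaw":0.0},{"twist":[0,0,0],"delta_pos":[0,0,0.0008],"jaw":0.0}]}}

```text
t: 22.82
tool_pos: [0.4811, 0.0172, 0.256]
tool_rot: [0.0, 0.999, 0.04, -0.0]
wrist_force: [-3.3, -0.3, 3.9]
grip_width: -0.002
```

Request:
{"method": "arm_command", "body": {"deltas": [{"twist":[0,0,0],"delta_pos":[0,0,0.0004],"jaw":0.0},{"twist":[0,0,0],"delta_pos":[0,0,0.0008],"jaw":0.0}]}}

```text
t: 23.08
tool_pos: [0.4811, 0.0172, 0.2552]
tool_rot: [0.0, 0.999, 0.04, -0.0]
wrist_force: [-4.6, -0.4, 4.6]
grip_width: -0.005
```

Request:
{"method": "arm_command", "body": {"deltas": [{"twist":[0,0,0],"delta_pos":[0,0,0.0004],"jaw":0.0},{"twist":[0,0,0],"delta_pos":[0,0,0.0008],"jaw":0.0}]}}

```text
t: 23.32
tool_pos: [0.4811, 0.0172, 0.2544]
tool_rot: [0.0, 0.999, 0.04, -0.0]
wrist_force: [-4.3, -0.7, 4.8]
grip_width: 0.0
```

Request:
{"method": "arm_command", "body": {"deltas": [{"twist":[0,0,0],"delta_pos":[0,0,0.0004],"jaw":0.0},{"twist":[0,0,0],"delta_pos":[0,0,0.0008],"jaw":0.0}]}}

```text
t: 23.58
tool_pos: [0.4811, 0.0172, 0.2536]
tool_rot: [0.0, 0.999, 0.04, -0.0]
wrist_force: [-4.1, 0.6, 4.2]
grip_width: -0.001
```

Request:
{"method": "arm_command", "body": {"deltas": [{"twist":[0,0,0],"delta_pos":[0,0,0.0004],"jaw":0.0},{"twist":[0,0,0],"delta_pos":[0,0,0.0008],"jaw":0.0}]}}

```text
t: 23.82
tool_pos: [0.4811, 0.0172, 0.2528]
tool_rot: [-0.0, 0.999, 0.04, -0.0]
wrist_force: [-3.1, -0.6, 4.8]
grip_width: 0.001
```

Request:
{"method": "arm_command", "body": {"deltas": [{"twist":[0,0,0],"delta_pos":[0,0,0.0004],"jaw":0.0},{"twist":[0,0,0],"delta_pos":[0,0,0.0008],"jaw":0.0}]}}

```text
t: 24.08
tool_pos: [0.4811, 0.0172, 0.2521]
tool_rot: [0.0, 0.999, 0.04, 0.0]
wrist_force: [-4.5, 0.1, 6.8]
grip_width: -0.001
```

Request:
{"method": "arm_command", "body": {"deltas": [{"twist":[0,0,0],"delta_pos":[0,0,0.0004],"jaw":0.0},{"twist":[0,0,0],"delta_pos":[0,0,0.0008],"jaw":0.0}]}}

```text
t: 24.32
tool_pos: [0.4812, 0.0172, 0.2516]
tool_rot: [0.0, 0.999, 0.04, 0.0]
wrist_force: [-8.0, -0.0, 11.3]
grip_width: -0.003
```

Run:
```python
from h import *
p=avgF(6)
```

```text
t 24.62 F [-7.17 -0.63 10.95] sd [0.47 0.5  0.45] pos [0.4812 0.0172 0.2517] g -0.001
```

The foot force is about 11.8 N. I nudge to mid-range and hold.

Request:
{"method": "arm_command", "body": {"deltas": [{"twist":[0,0,0],"delta_pos":[0,0,0.0001],"jaw":0.0},{"twist":[0,0,0],"delta_pos":[0,0,0.0001],"jaw":0.0},{"twist":[0,0,0],"delta_pos":[0,0,0.0001],"jaw":0.0},{"twist":[0,0,0],"delta_pos":[0,0,0.0001],"jaw":0.0}]}}

```text
t: 25.12
tool_pos: [0.4812, 0.0172, 0.2516]
tool_rot: [0.0, 0.999, 0.04, 0.0]
wrist_force: [-8.6, -0.8, 11.3]
grip_width: -0.002
```

Run:
```python
from h import *
p=avgF(8)
```

```text
t 25.52 F [-7.56 -0.51 11.44] sd [0.36 0.35 0.69] pos [0.4812 0.0172 0.2516] g -0.004
```

About 12.7 N, held steadily. I let the lever rise slowly and then clear it.

Request:
{"method": "arm_command", "body": {"deltas": [{"twist":[0,0,0],"delta_pos":[0,0,-0.001],"jaw":0.0},{"twist":[0,0,0],"delta_pos":[0,0,-0.003],"jaw":0.0},{"twist":[0,0,0],"delta_pos":[0,0,-0.006],"jaw":0.0},{"twist":[0,0,0],"delta_pos":[0,0,-0.009],"jaw":0.0},{"twist":[0,0,0],"delta_pos":[0,0,-0.012],"jaw":0.0},{"twist":[0,0,0],"delta_pos":[0,0,-0.015],"jaw":0.0},{"twist":[0,0,0],"delta_pos":[0,0,-0.018],"jaw":0.0},{"twist":[0,0,0],"delta_pos":[0,0,-0.022],"jaw":0.0},{"twist":[0,0,0],"delta_pos":[0,0,-0.03],"jaw":0.0},{"twist":[0,0,0],"delta_pos":[0,0,-0.05],"jaw":0.0},{"twist":[0,0,0],"delta_pos":[0,0,-0.09],"jaw":0.0},{"twist":[0,0,0],"delta_pos":[0,0,-0.13],"jaw":0.0}]}}

```text
t: 27.02
tool_pos: [0.4808, 0.0172, 0.3835]
tool_rot: [0.0, 0.999, 0.04, 0.0]
wrist_force: [-0.3, 0.2, 0.6]
grip_width: 0.003
```

Request:
{"method": "arm_command", "body": {"deltas": [{"twist":[0,0,0],"delta_pos":[0,-0.05,-0.01],"jaw":0.0},{"twist":[0,0,0],"delta_pos":[0,-0.1,-0.02],"jaw":0.0},{"twist":[0,0,0],"delta_pos":[0,-0.15,-0.02],"jaw":0.0},{"twist":[0,0,0],"delta_pos":[0,-0.2,-0.02],"jaw":0.0},{"twist":[0,0,0],"delta_pos":[0,-0.25,-0.02],"jaw":0.0},{"twist":[0,0,0],"delta_pos":[0,-0.3,-0.02],"jaw":0.0},{"twist":[0,0,0],"delta_pos":[0,-0.32,-0.02],"jaw":0.0},{"twist":[0,0,0],"delta_pos":[0,-0.32,-0.02],"jaw":0.0}]}}

```text
t: 28.02
tool_pos: [0.4553, 0.3368, 0.4016]
tool_rot: [0.0, 0.999, 0.041, -0.0]
wrist_force: [-0.0, -0.4, -0.5]
grip_width: 0.002
```

Run:
```python
from h import *
P=[cams.camera(n) for n in('scene','top')]
save(P[0],'e_s');save(P[1],'e_t')
b=P[0]['frame'][150:260,250:360];c=P[1]['frame'][110:245,240:360]
cv2.imwrite('pics/e1.png',cv2.resize(b[:,:,::-1],None,fx=5,fy=5,interpolation=cv2.INTER_CUBIC))
cv2.imwrite('pics/e1t.png',cv2.resize(c[:,:,::-1],None,fx=4,fy=4,interpolation=cv2.INTER_CUBIC))
m=seg(P[0],(300,195,335,225),(14,110,60),(30,255,255));ys,xs=np.nonzero(m);print('brass px',xs.min()+300,xs.max()+300,ys.min()+195,ys.max()+195)
plan(.48,.017,.4)
```

```text
brass px 310 323 208 217
t 28.12 pos [0.4556 0.3355 0.4016] yaw -85.41 tilt [ 0.0003 -0.0002] F [ 0.5  0.2 -0.6] g -0.002 j [ 0.59 -0.12  1.68 -0.    1.58  2.08]
delta [-0.0011  0.3194  0.0017] twist [ 0.0002 -0.0002  0.    ] tool axes [[0.997, 0.08, 0.0], [0.08, -0.997, 0.0]]
```

View pics/e1.png

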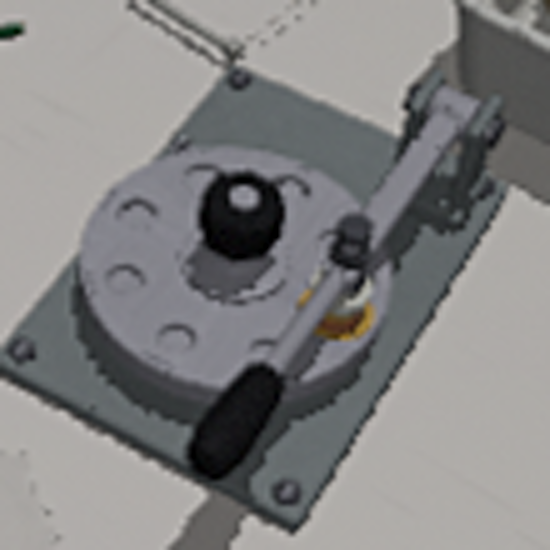

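View pics/e1t.png

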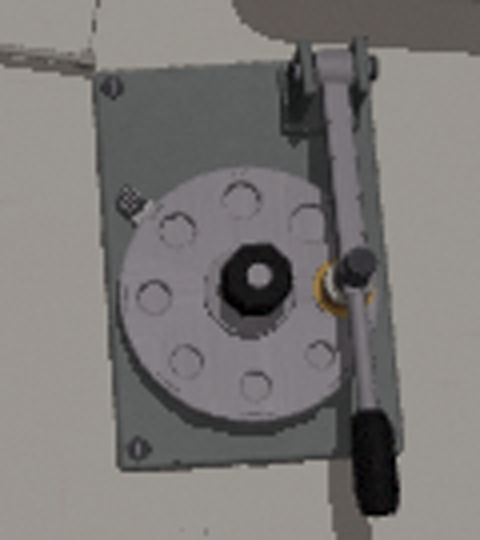

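The lever is back at its rest position, with the handle at the same pixels as at the start. The brass pocket sits under the foot (box 310–323, as predicted), and the arm is clear. I hand the job in.

Run:
```python
from h import *
print(env.close_job())
```

```text
the job is handed in; nothing more can be done
None
```

I set the ring in the brass-lined pocket, turned the plate four clicks to bring that pocket under the foot, squeezed the ring, and let the lever back up. The job is handed in after about 28 s of the 72 s allowed; no verdict is reported.

- **Ring:** I gripped it twice at right angles to centre it, then lowered it to about 4.7 mm into the pocket and released it. In the pictures it sits concentric in the brass liner.
- **Plate:** The knob was gripped at 22 N, with at most about 11 N at the wrist. After release the pocket showed within a pixel (about 2 mm) of the predicted point under the foot, and it was still there at the end.
- **Squeeze:** The foot met the ring after roughly 18 mm of handle travel. The handle force was about 11.4 N against a spring force of about 4.75 N. That works out to about 12.7 N on the ring, held for about 1 s.
- **Last check:** The lever was back up at its starting position and the wrist force was zero with the arm clear.

**Disagreed or unchecked:**
- **Grip reading:** The ring's grip width read 21.8 mm, not 24 mm, both times. I put this down to the pads.
- **Cameras:** The two cameras differed by about 3 mm, so I used their mean.
- **Handle:** It was about 3 to 5 mm off its computed place along the lever.
- **Ring after the squeeze:** The foot and lever partly hide it, so its flatness at the end was not checked directly.
- **Lighter, tweezers and pencil:** I did not check them in the last pictures. The arm never went low near them.

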